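# Vacuum-pack the biscotti canister

### The job

Put all the loose biscotti into the round canister on the packing station. Then set the lid level on its neck, turn it back (anticlockwise from above) until it drops into the thread, and screw it clockwise firmly home. Only then let go of it and crank the hand pump clockwise three full turns at a steady pace, well under one turn a second and not rushing out of the heavy part of each turn; leave the cup, jug and saucer alone.

Things in the scene. Friction and masses are not known exactly. Their poses are not given: they have to be found in the camera images.
- station: fixed packing station: dark steel base plate 180 x 380 x 22 mm on the counter, origin under its centre on the counter; z up, y along its length. Canister at local (0, +100 mm), hand pump (green housing 110 x 120 mm, top 90 mm above the counter; a 60 mm thick cylinder lies behind it, out to local x 188 mm) at local (0, -100 mm)
- canister_floor (a point): centre of the canister's inner floor, 27 mm above the counter (axes as station). Open steel canister, inner diameter 120 mm, 68 mm deep below the rim
- canister_mouth (a point): centre of the rim plane, 95 mm above the counter (axes as station). The neck, 131 mm across, carries outside three like threads, out to 152 mm across, 120 deg apart. Angles anticlockwise from local +x (plus 0, 120, 240): upright end stop at 0 to 6 deg, thread rib from 6 to 78 deg climbing anticlockwise by 5 mm, gap from 78 to 120 deg
- thread_start (a point): middle of one of the three gaps between thread ribs (at 99 deg, 10 mm below the rim). A lug set down on top of a rib cannot pass the end stop clockwise: turned back anticlockwise past the rib's end it can drop 13 mm into the gap. From there, turned clockwise, it runs under the rib
- thread_stop (a point): one of the three upright end stops (at 3 deg). The rib pulls the lid down 3 mm on the seal as it is turned clockwise; it is fully home when its lugs meet the stops (lug centres at about 9 deg, some 70 deg of turning from the end of the gap). Turning takes about 0.5 N m
- seal (a joint): springy rubber ring on the rim, pressed down by the lid (m): 0 free, under 0.001 with the lid just lying on it, about 0.0035 with the lid screwed fully home
- lid_knob (a point): centre, half-way up, of the round black knob (50 mm diameter, 41 mm high, z up) on the aluminium lid, which is 168 mm across, 29 mm high without knob, 0.25 kg, lying right way up on the counter. The point is 49.5 mm above the lid's lower edge. Height above canister_mouth in mm: 42 to 37 with lugs on top of the ribs, 44 on the stops, 29 in the thread start, 26 fully home
- lid_lug (a point): one of three lugs inside the lid's skirt (6 mm thick, tips on a 139 mm circle, 120 deg apart), this one towards the lid's own +x, 72 mm from its axis and 7 mm above its lower edge. Side play of the lid on the neck about 3.5 mm
- crank (a joint): angle of the pump's crank (rad), growing clockwise seen from above, counted on through all turns; 0 with the arm towards the station's -x (towards the robot); starts between -0.7 and 0.7. Stiff enough to stay where it is left; heaviest (about 11 N at the knob, more when fast) at about a quarter turn past 0, lightest at three quarters
- crank_knob (a point): centre of the crank's upright black knob: 28 mm diameter, 50 mm high, free to spin about its own axis; 75 mm from the crank axis, 136 mm above the counter; the arm below it ends 25 mm lower
- crank_axis (a point): point on the crank's upright axis, level with the knob's centre
- cup: white cup to be left alone, 65 mm high, origin under its centre
- jug: steel jug to be left alone, 85 mm high, origin under its centre
- saucers: white saucer to be left alone, 130 mm across, origin under its centre
- biscotto0_mid (a point): centre of a biscotto: hard straight biscuit, 90 x 24 x 18 mm (x, y, z), lying flat, 40 g; its long side is its x axis. Two to four of the four are there.
- biscotto1_mid (a point): centre of a biscotto: hard straight biscuit, 90 x 24 x 18 mm (x, y, z), lying flat, 40 g; its long side is its x axis. May be absent.
- biscotto2_mid (a point): centre of a biscotto: hard straight biscuit, 90 x 24 x 18 mm (x, y, z), lying flat, 40 g; its long side is its x axis. May be absent.
- biscotto3_mid (a point): centre of a biscotto: hard straight biscuit, 90 x 24 x 18 mm (x, y, z), lying flat, 40 g; its long side is its x axis. May be absent.
Things that resemble listed ones, but are neither listed nor needed, are in the scene too. What is shaped like the part that bears biscotto1_mid but green is not meant.

How it is judged:
On the way, in this order (a step that is already met when the one before it is completed fails the run):
1. all the biscotti lie in the canister, below its rim (horizontal distance between each of biscotto0_mid, biscotto1_mid, biscotto2_mid, biscotto3_mid and canister_floor below 0.055 m and z of each of biscotto0_mid, biscotto1_mid, biscotto2_mid, biscotto3_mid in the frame of canister_floor below 0.064 m), for 0.2 s.
2. the lid sits level on the neck, dropped into the thread (horizontal distance between lid_knob and canister_mouth below 0.007 m and angle between lid_knob's own z axis and vertical below 0.07 rad and z of lid_knob in the frame of canister_mouth below 0.0325 m), for 0.2 s.
3. the lid is screwed home, pressing the seal, and let go (all of step 2 and value of joint seal above 0.0024 m and contact force between the fingers and lid below 0.2 N), for 0.2 s.
4. the pump has been cranked three turns (value of joint crank above 17.5 rad).
At the end, for the whole second after the job is handed in: All biscotti within 55 mm of the canister's axis and below the rim; lid centred within 7 mm, level within 4 deg, screwed down so that the seal is pressed by more than 2.4 mm; crank past 17.5 rad (three turns, a little slack) and under 25 rad, at rest (all of step 1 and all of step 2 and value of joint seal above 0.0024 m and value of joint crank between 17.5 and 25 rad and velocity of joint crank between -0.1 and 0.1 rad/s and linear speed of lid below 0.02 m/s); the robot touches nothing.
It fails at once if the crank is jerked round faster than about one turn per second (velocity of joint crank above 6 rad/s).
It fails at once if the pump is cranked while the lid is not screwed home (value of joint crank above 2.2 rad and value of joint seal below 0.0015 m).
It fails at once if the cup is pushed about (distance of cup from where it was at the start of the episode above 0.03 m).
It fails at once if the jug is pushed about (distance of jug from where it was at the start of the episode above 0.03 m).
It fails at once if the saucers is pushed about (distance of saucers from where it was at the start of the episode above 0.03 m).
Of biscotto0, biscotto1, biscotto2, biscotto3 only 2 to 4 are there at a start; the rules pass over those that are not, and their reading is None.
At some moment in a run one of biscotto0, biscotto1, biscotto2, biscotto3 may be knocked a few centimetres aside while the robot is not near it.
Once in a run the grip may slacken for a moment while it holds something.
It also fails if it takes over 210 s, if anything falls off the work surface, if the arm or the gripper's body presses on something with over 40 N, if the wrist force passes 120 N, or if a joint passes its speed limit or range.

### The arm

A 6-joint arm with a two-finger parallel gripper is mounted at the origin on the work surface. World frame = base frame: x ahead of the robot, y to its left, z up, the work surface at z = 0. Lengths are in m, angles in rad, forces in N, time in s.
With the tool pointing down it reaches from about 0.375 to 0.9 m from the base axis. Payload 3.1 kg.
Tool frame: the origin (TCP) lies at the very end of the fingers, on their centre line; the grasp point (between the pads) lies 19 mm behind it (env.grip_depth is the distance from the TCP to the grasp point, in m); z points along the fingers, y is the direction in which the jaws open and shut (so a half turn about z gives the same grasp; the last joint's range is limited). The gripper opens to 85 mm and grips with 20 to 120 N. Pads are 22 mm wide; open, the fingers measure 114 mm over their backs; the gripper's body (76 mm by 85 mm) begins 54 mm behind the grasp point. The pads swing forward as they close: fully open they stand 13 mm farther back than shut.
Start: joints at [1.091, 0.527, 1.433, -0, 1.181, -0.178], TCP at [0.186, 0.597, 0.21] pointing down, gripper open.
Joint ranges: [-3.08, 3.08], [-0.75, 2.2], [0.22, 2.44], [-1.43, 4.57], [0, 2.65], [-2.85, 2.85]. Speed limits (rad/s): [2.79, 2.79, 3.14, 3.14, 3.14, 3.14].

### API

Orientations are given as a unit quaternion [x, y, z, w].
In Python, from cell import env gives the robot as it stands. The module is installed in compiled form; this text tells all that it offers.
- The arm moves only by the tool arm_command, never from a script. Its argument "increments" is a list of rows, each a list of 3 entries, a list of its own where there are three numbers: the turn, a rotation vector about the tool's x, y, z in degrees, then the shift along the tool's x, y, z in m, then the closure in counts, from 0 (fully open) to 255 (shut). A call has 1 to 20 rows; each row is the pose to reach, as a shift and turn from the pose commanded when the call began, along the tool's axes at that moment; what a row does not reach only later rows make up. A row lasts 1/12 s, in which the tool goes at most 41.7 mm and 7.16 degrees, less where a joint would pass 70% of its speed; a pose out of reach is approached as far as the arm can. A call with a gripper value outside its range is refused whole. The fingers move at their own pace and stop on an object; "squeeze" is the grip in N (left out, the last holds). Time passes only in rows, so rows that repeat a pose let the fingers close. It gives the time, the measured TCP pose, the force and the opening at its end, in the units of the state.
- env.sense(): the state, without advancing time (a new reading comes with each control period).
- env.get_image(name): name is "scene" or "top" or "wrist"; returns a dict with "frame" (400x640x3 uint8, red, green, blue), "z_map" (400x640 float32, m along the optical axis (not along the pixel's ray), 0 where there is no reading), "fx", "fy", "cx", "cy" (pixels), "T" (4x4, takes a point from camera to world coordinates). Camera axes: x right, y up, looking along -z (the intrinsics and any distortion apply to the point x, -y, -z); pixel columns grow to the right and rows downward; lengths in m; the calibration is good to about 2 mm. A picture is of the moment at which its call begins.
- env.hand_in(): hands the job in, once; it reports no verdict.
The state is a dict: "t": time; "joint_pos": joint angles; "qd": joint speeds; "tau": joint torques, N m; "eef_pos": TCP position; "ee_rot": TCP orientation; "wrist_force": force on the tool from outside, world axes, zero at the start; "ft_torque": the same for the moment, N m; "width": finger opening in m.
Only numpy, scipy, OpenCV 4.12 (cv2) and the standard library are available. Lean on these libraries where they do the work, as an engineer would, in place of code of your own. Each camera call takes 0.05 s, during which the arm holds its last target.

## Working session

There is one attempt and no reset: what is moved stays moved. The work goes in short steps, Python scripts to look and compute and a tool call to move; the robot and the scene stay as the last step left them, time stands still between calls to the robot, and variables do not carry over. Pictures are saved under pics/ and viewed, and the job is handed in when it is done.

Besides the shell and the picture viewer there is one more tool, called as name(argument=value, ...), one argument or row to a line, values as JSON. arm_command: Moves the arm, as the interface text tells. Its arguments: {"type":"object","properties":{"increments":{"type":"array"},"squeeze":{"type":"number"}},"required":["increments"]}

```bash
mkdir -p pics
cat > h.py <<'E'
from cell import env
import numpy as np, cv2
from scipy.spatial.transform import Rotation as R
def save(n,im,f): cv2.imwrite(f'pics/{f}.png',cv2.cvtColor(im,cv2.COLOR_RGB2BGR))
E
python3 - <<'E'
from h import *
print(env.sense())
for n in ['scene','top','wrist']:
    d=env.get_image(n); save(n,d['frame'],n+'0'); print(n,{k:(v if k!='T' else v.round(3).tolist()) for k,v in d.items() if k not in('frame','z_map')},(d['z_map']>0).mean())
E
```

```text
{'t': 0.0, 'joint_pos': array([ 1.09050950e+00,  5.28479728e-01,  1.43391107e+00, -1.54763914e-06,
        1.18140899e+00, -1.78506956e-01]), 'qd': array([ 0.00222882,  0.00113835, -0.00071352,  0.00076769,  0.00104262,
        0.00031124]), 'tau': array([ 3.75167465e-04, -4.42340076e+01, -1.78033018e+01, -8.66551272e-05,
        8.35865038e-03,  1.36540831e-05]), 'eef_pos': array([0.18537759, 0.59606918, 0.20932256]), 'ee_rot': array([ 1.50317632e-01,  9.88637139e-01, -1.04446990e-03, -3.56297000e-04]), 'wrist_force': array([ 1.07649541, -0.4774961 , -0.19056437]), 'ft_torque': array([-0.03334725, -0.0226224 ,  0.02416576]), 'width': 0.08545228842605321}
scene {'fx': 414.52410526534356, 'fy': 414.52410526534356, 'cx': 314.92818505650655, 'cy': 197.3192150883761, 'T': [[0.868, -0.412, 0.279, 0.874], [0.497, 0.719, -0.486, -0.612], [-0.0, 0.56, 0.828, 1.115], [0.0, 0.0, 0.0, 1.0]]} 0.99619140625
top {'fx': 431.58893359623465, 'fy': 431.58893359623465, 'cx': 321.17979246483134, 'cy': 196.6931997318263, 'T': [[0.038, 0.977, -0.21, 0.255], [-0.999, 0.036, -0.011, -0.048], [-0.003, 0.21, 0.978, 1.406], [0.0, 0.0, 0.0, 1.0]]} 0.99601953125
wrist {'fx': 312.91227156237187, 'fy': 312.91227156237187, 'cx': 321.4042628485355, 'cy': 200.5273967760482, 'T': [[0.298, -0.919, -0.258, 0.12], [0.955, 0.286, 0.084, 0.616], [-0.003, -0.272, 0.962, 0.374], [0.0, 0.0, 0.0, 1.0]]} 0.9960234375
```

View pics/scene0.png

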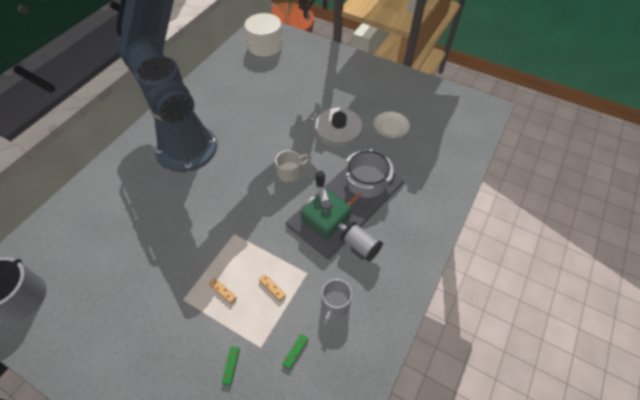

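View pics/top0.png

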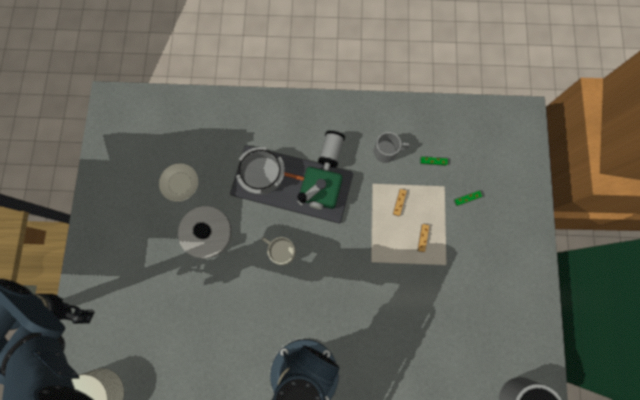

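View pics/wrist0.png

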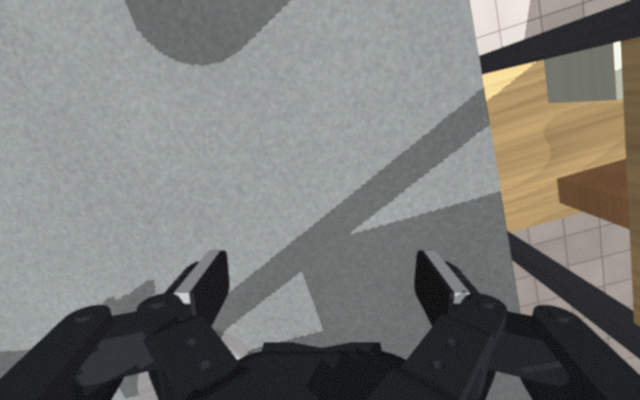

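The top view shows two orange-brown biscotti on the napkin at (400,202) and (425,238). The green bars at (434,161) and (469,198) are the lookalikes. The lid is at (203,231), the canister at (261,170), the pump at (321,188), the cup at (281,250), the jug at (388,146) and the saucer at (179,182).

```bash
cat >> h.py <<'E'
def cloud(d):
    z=d['z_map'].astype(float); v,u=np.mgrid[0:400,0:640]
    p=np.stack([(u-d['cx'])/d['fx']*z,-(v-d['cy'])/d['fy']*z,-z],-1)
    return p@d['T'][:3,:3].T+d['T'][:3,3]
def ray(d,u,v,h):
    r=np.array([(u-d['cx'])/d['fx'],-(v-d['cy'])/d['fy'],-1.])@d['T'][:3,:3].T
    o=d['T'][:3,3]; return o+r*(h-o[2])/r[2]
def proj(d,p):
    q=(np.asarray(p)-d['T'][:3,3])@d['T'][:3,:3]
    return d['cx']-q[0]/q[2]*d['fx'], d['cy']+q[1]/q[2]*d['fy']
def blobs(m,amin):
    n,l,s,c=cv2.connectedComponentsWithStats(m.astype(np.uint8)); return [(l==i) for i in range(1,n) if s[i,4]>=amin]
def rect(d,m,h):
    c=max(cv2.findContours(m.astype(np.uint8),cv2.RETR_EXTERNAL,cv2.CHAIN_APPROX_NONE)[0],key=cv2.contourArea)[:,0]
    w=np.array([ray(d,u,v,h)[:2] for u,v in c])
    (cx,cy),(a,b),t=cv2.minAreaRect((w*1000).astype(np.float32))
    if a<b: a,b,t=b,a,t+90
    return cx/1000,cy/1000,a,b,(t+90)%180-90
E
python3 - <<'E'
from h import *
for n in ['top','scene']:
    d=env.get_image(n); P=cloud(d); hsv=cv2.cvtColor(d['frame'],cv2.COLOR_RGB2HSV)
    H,S,V=[hsv[...,i].astype(int) for i in range(3)]
    on=(P[...,0]>.0)&(P[...,0]<1.1)&(abs(P[...,1])<.8)&(P[...,2]<.3)&(P[...,2]>-.01)
    print(n,'table z',np.median(P[on][:,2]))
    print(np.unique(np.round(P[on][:,2],2),return_counts=True))
    for nm,m in [('bis',(H>8)&(H<25)&(S>90)&on),('green',(H>40)&(H<90)&(S>100)&on)]:
        for b in blobs(m,25):
            q=P[b]; ys,xs=np.nonzero(b)
            print(nm,b.sum(),(xs.mean().round(),ys.mean().round()),np.median(q,0).round(3),np.percentile(q[:,2],95).round(3),np.round(rect(d,b,.018 if nm=='bis' else np.percentile(q[:,2],90)),3))
    if n=='top':
        dd=d['frame'][100:280,150:510]; save(n,cv2.resize(dd,(720,360),interpolation=cv2.INTER_CUBIC),'topcrop')
    else:
        dd=d['frame'][90:270,250:450]; save(n,cv2.resize(dd,(800,600*720//720*1),interpolation=cv2.INTER_CUBIC),'scenecrop')
E
```

```text
top table z -0.0003835319736361642
(array([-0.01,  0.  ,  0.01,  0.02,  0.03,  0.04,  0.05,  0.06,  0.07,
        0.08,  0.09,  0.1 ,  0.11,  0.12,  0.13,  0.14,  0.15,  0.16,
        0.17,  0.18,  0.2 ,  0.21,  0.23,  0.24,  0.25,  0.26,  0.27,
        0.28,  0.29,  0.3 ]), array([ 10286, 110260,   4992,   4134,   2500,    279,    228,    383,
          558,    813,   1320,    280,    332,     33,     12,     14,
           21,     67,      8,      1,      2,     26,      4,      3,
           17,     29,     30,     57,    131,    100]))
bis 75 (np.float64(294.0), np.float64(176.0)) [0.615 0.057 0.038] 0.043 [6.2000e-01 6.2000e-02 6.5679e+01 1.4079e+01 7.7656e+01]
bis 199 (np.float64(400.0), np.float64(202.0)) [ 0.546 -0.29   0.016] 0.022 [  0.546  -0.29   89.821  24.125 -15.392]
bis 214 (np.float64(423.0), np.float64(238.0)) [ 0.431 -0.365  0.017] 0.022 [ 0.431 -0.365 90.182 24.719 -9.915]
green 191 (np.float64(434.0), np.float64(161.0)) [ 0.691 -0.404  0.016] 0.021 [  0.69   -0.402  90.478  24.349 -87.906]
green 931 (np.float64(323.0), np.float64(186.0)) [ 0.578 -0.044  0.088] 0.
[... 641 characters left out ...]
,    16,     8,    10,    10,    40,    65,    96,
         126,   141,   156,   160,   111]))
bis 242 (np.float64(272.0), np.float64(287.0)) [ 0.551 -0.291  0.018] 0.022 [  0.549  -0.29   85.873  21.782 -14.742]
bis 236 (np.float64(222.0), np.float64(291.0)) [ 0.437 -0.366  0.018] 0.021 [ 0.436 -0.366 87.732 21.87  -9.817]
green 458 (np.float64(329.0), np.float64(211.0)) [ 0.597 -0.035  0.09 ] 0.093 [ 5.8000e-01 -2.9000e-02  9.9238e+01  8.9765e+01  7.6801e+01]
green 285 (np.float64(295.0), np.float64(351.0)) [ 0.696 -0.405  0.018] 0.021 [ 0.696 -0.404 87.325 22.132 88.309]
green 299 (np.float64(230.0), np.float64(366.0)) [ 0.573 -0.517  0.018] 0.021 [  0.573  -0.514  87.963  22.024 -67.664]
```

View pics/topcrop.png

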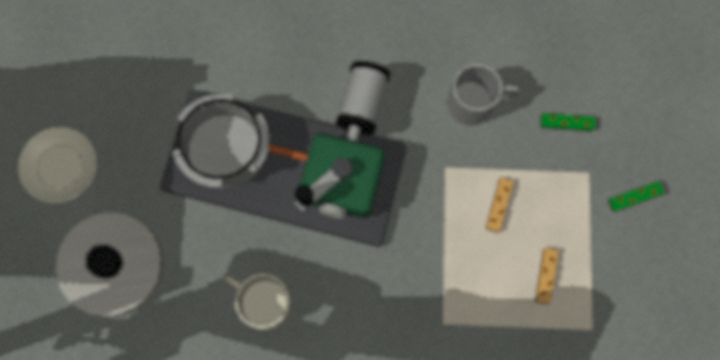

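View pics/scenecrop.png

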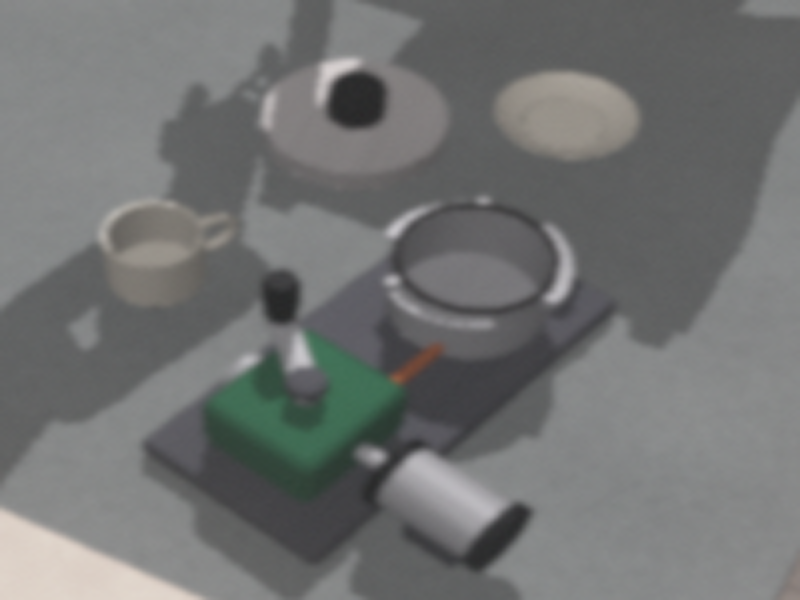

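Biscotto candidates are the two orange bars, top pixels (400,202) and (425,238), and the two green bars at (434,161) and (469,198). By the description the orange ones are meant, and the crop confirms it. No more are visible in either view. Next I work out the first move.

```bash
cat >> h.py <<'E'
def tgt(p,yang):  # tool down, tool y at world angle yang (deg)
    a=np.radians(yang); y=np.array([np.cos(a),np.sin(a),0]); z=np.array([0,0,-1.]); x=np.cross(y,z)
    return np.array(p,float),np.stack([x,y,z],1)
def calc(p,yang,cur=None):
    s=env.sense(); M=R.from_quat(s['ee_rot']).as_matrix(); p0=s['eef_pos']
    P,N=tgt(p,yang)
    rv=np.degrees(R.from_matrix(M.T@N).as_rotvec()); sh=M.T@(P-p0)
    print('turn',rv.round(2),'shift',sh.round(4),'rows',max(np.linalg.norm(rv)/7.16,np.linalg.norm(sh)/.0417).__round__(1))
def st():
    s=env.sense(); M=R.from_quat(s['ee_rot']).as_matrix()
    print('t%.2f'%s['t'],'p',s['eef_pos'].round(4),'yang %.1f'%np.degrees(np.arctan2(M[1,1],M[0,1])),'tilt %.2f'%np.degrees(np.arccos(-M[2,2])),'q',s['joint_pos'].round(3),'F',s['wrist_force'].round(1),'w%.4f'%s['width'])
E
python3 - <<'E'
from h import *
st()
calc((.48,-.30,.25),75)
# canister rim from both views
for n in ['top','scene']:
    d=env.get_image(n);P=cloud(d)
    m=(P[...,2]>.085)&(P[...,2]<.105)&(np.hypot(P[...,0]-.64,P[...,1]-.13)<.12)
    ys,xs=np.nonzero(m); q=P[m]; print(n,m.sum(),xs.min(),xs.max(),ys.min(),ys.max())
    b=max(blobs(m,30),key=lambda b:b.sum()); q=P[b]
    c,r=cv2.minEnclosingCircle((q[:,:2]*1000).astype(np.float32)); print(np.round(c,1),round(r,1))
    # ray-cast outlines
    # lid
    m=(P[...,2]>.02)&(P[...,2]<.035)&(np.hypot(P[...,0]-.45,P[...,1]-.3)<.14)
    b=max(blobs(m,30),key=lambda b:b.sum())
    c,r=cv2.minEnclosingCircle((P[b][:,:2]*1000).astype(np.float32)); print('lid',np.round(c,1),round(r,1))
    m=(P[...,2]>.05)&(P[...,2]<.09)&(np.hypot(P[...,0]-.45,P[...,1]-.3)<.14)
    for b in blobs(m,10):
        c,r=cv2.minEnclosingCircle((P[b][:,:2]*1000).astype(np.float32)); print('knob',np.round(c,1),round(r,1),np.percentile(P[b][:,2],90))
    m=(P[...,2]>.12)&(P[...,2]<.19)&(np.hypot(P[...,0]-.56,P[...,1]+.02)<.14)
    for b in blobs(m,5):
        c,r=cv2.minEnclosingCircle((P[b][:,:2]*1000).astype(np.float32)); print('crank',np.round(c,1),round(r,1),np.percentile(P[b][:,2],90))
E
```

```text
t0.25 p [0.1856 0.5964 0.2098] yang 72.7 tilt 0.06 q [ 1.091  0.528  1.433  0.     1.181 -0.178] F [ 0.3 -0.8 -0.5] w0.0853
turn [-0.06 -0.01 -2.29] shift [-0.5476 -0.7684 -0.0395] rows 22.6
top 521 237 308 147 192
[619.3 164.9] 76.7
lid [423.9 340.8] 84.4
knob [423.8 339.9] 26.4 0.0715672683271392
crank [523.5  24. ] 14.3 0.16261034568315597
scene 623 335 392 150 208
[619.1 165.5] 77.9
lid [423.9 342.2] 87.4
knob [423.2 340.2] 27.4 0.0729164408665981
crank [524.3  24.1] 15.2 0.16251588350630625
```

arm_command(
  increments=[
    [[0, 0, 0], [0, 0, -0.04], 0],
    [[0, 0, -2.3], [-0.5476, -0.7684, -0.04], 0],
    [[0, 0, -2.3], [-0.5476, -0.7684, -0.04], 0],
    [[0, 0, -2.3], [-0.5476, -0.7684, -0.04], 0],
    [[0, 0, -2.3], [-0.5476, -0.7684, -0.04], 0],
    [[0, 0, -2.3], [-0.5476, -0.7684, -0.04], 0],
    [[0, 0, -2.3], [-0.5476, -0.7684, -0.04], 0],
    [[0, 0, -2.3], [-0.5476, -0.7684, -0.04], 0],
    [[0, 0, -2.3], [-0.5476, -0.7684, -0.04], 0],
    [[0, 0, -2.3], [-0.5476, -0.7684, -0.04], 0],
    [[0, 0, -2.3], [-0.5476, -0.7684, -0.04], 0],
    [[0, 0, -2.3], [-0.5476, -0.7684, -0.04], 0],
    [[0, 0, -2.3], [-0.5476, -0.7684, -0.04], 0],
    [[0, 0, -2.3], [-0.5476, -0.7684, -0.04], 0],
    [[0, 0, -2.3], [-0.5476, -0.7684, -0.04], 0],
    [[0, 0, -2.3], [-0.5476, -0.7684, -0.04], 0],
    [[0, 0, -2.3], [-0.5476, -0.7684, -0.04], 0],
    [[0, 0, -2.3], [-0.5476, -0.7684, -0.04], 0],
    [[0, 0, -2.3], [-0.5476, -0.7684, -0.04], 0],
    [[0, 0, -2.3], [-0.5476, -0.7684, -0.04], 0],
  ],
)

```text
t: 2.02
eef_pos: [0.433, -0.1577, 0.2505]
ee_rot: [0.131, 0.991, -0.0, 0.0]
wrist_force: [0.8, 0.5, 0.2]
width: 0.0855
```

Run:
```python
from h import *
st(); calc((.48,-.30,.25),75)
```

```text
t2.02 p [ 0.433  -0.1577  0.2505] yang 75.0 tilt 0.04 q [-0.593  0.251  1.778  0.     1.112 -1.901] F [0.8 0.5 0.2] w0.0855
turn [ 0.    0.04 -0.05] shift [-0.0823 -0.1252  0.0006] rows 3.6
```

arm_command(
  increments=[
    [[0, 0, 0], [-0.0823, -0.1252, 0], 0],
    [[0, 0, 0], [-0.0823, -0.1252, 0], 0],
    [[0, 0, 0], [-0.0823, -0.1252, 0], 0],
    [[0, 0, 0], [-0.0823, -0.1252, 0], 0],
    [[0, 0, 0], [-0.0823, -0.1252, 0], 0],
    [[0, 0, 0], [-0.0823, -0.1252, 0], 0],
  ],
)

```text
t: 2.52
eef_pos: [0.4798, -0.2989, 0.2498]
ee_rot: [0.132, 0.991, 0.0, -0.0]
wrist_force: [-0.6, 0.1, -0.7]
width: 0.0856
```

```bash
cat > b.py <<'E'
from h import *
import sys
st(); d=env.get_image(sys.argv[1]); P=cloud(d); hsv=cv2.cvtColor(d['frame'],cv2.COLOR_RGB2HSV)
H,S,V=[hsv[...,i].astype(int) for i in range(3)]
for b in blobs((H>8)&(H<25)&(S>90),80):
    ys,xs=np.nonzero(b); print((xs.mean().round(),ys.mean().round()),np.median(P[b],0).round(4),np.round(rect(d,b,.018),4))
save('',d['frame'],sys.argv[2])
E
python3 b.py wrist w1;python3 b.py top t1
```

```text
t2.52 p [ 0.4798 -0.2989  0.2498] yang 74.9 tilt 0.04 q [-0.755  0.403  1.537  0.     1.202 -2.062] F [-0.6  0.1 -0.7] w0.0856
(np.float64(261.0), np.float64(145.0)) [ 0.4307 -0.3654  0.0192] [ 0.4328 -0.366  87.8124 23.8118 -9.7431]
(np.float64(341.0), np.float64(213.0)) [ 0.5439 -0.2902  0.0192] [  0.5461  -0.2904  89.7921  22.3583 -14.5588]
(np.float64(13.0), np.float64(332.0)) [ 0.664  -0.9886 -0.1197] [  0.6043  -0.8031 187.3002  55.2739 -30.7236]
t2.57 p [ 0.4793 -0.2973  0.2498] yang 75.0 tilt 0.11 q [-0.753  0.401  1.539  0.     1.203 -2.062] F [ 0.1 -0.3  0.2] w0.0853
(np.float64(597.0), np.float64(151.0)) [ 0.7776 -1.0287 -0.0923] [  0.8004  -0.941  674.5417 311.633   -6.618 ]
(np.float64(294.0), np.float64(176.0)) [0.6154 0.0581 0.0379] [6.19900e-01 6.29000e-02 6.66018e+01 1.49073e+01 7.76559e+01]
(np.float64(30.0), np.float64(260.0)) [ 0.3239  0.9753 -0.2505] [3.181000e-01 8.893000e-01 3.554319e+02 2.272381e+02 5.877100e+00]
```

View pics/w1.png

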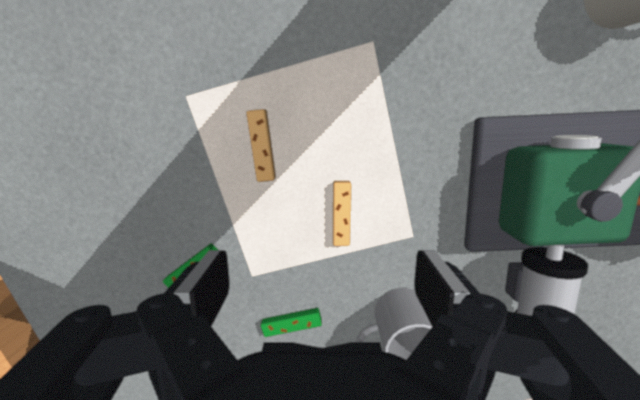

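The wrist view agrees with the others. Biscotto A is at pixel (341,213), world (0.546,-0.290) at -15°. Biscotto B is at pixel (261,145), world (0.432,-0.366) at -10°. I go for A first.

Run:
```python
from h import *
calc((.5462,-.2904,.06),75);calc((.5462,-.2904,.004),75)
```

```text
turn [ 0.07 -0.09  0.02] shift [-0.0635  0.023   0.1899] rows 4.8
turn [ 0.07 -0.09  0.02] shift [-0.0636  0.0229  0.2459] rows 6.1
```

arm_command(
  increments=[
    [[0, 0, 0], [-0.0635, 0.023, 0.04], 0],
    [[0, 0, 0], [-0.0635, 0.023, 0.08], 0],
    [[0, 0, 0], [-0.0635, 0.023, 0.12], 0],
    [[0, 0, 0], [-0.0635, 0.023, 0.16], 0],
    [[0, 0, 0], [-0.0635, 0.023, 0.19], 0],
    [[0, 0, 0], [-0.0635, 0.023, 0.21], 0],
    [[0, 0, 0], [-0.0635, 0.023, 0.23], 0],
    [[0, 0, 0], [-0.0635, 0.023, 0.243], 0],
    [[0, 0, 0], [-0.0635, 0.023, 0.2455], 0],
    [[0, 0, 0], [-0.0635, 0.023, 0.2455], 0],
    [[0, 0, 0], [-0.0635, 0.023, 0.2455], 255],
    [[0, 0, 0], [-0.0635, 0.023, 0.2455], 255],
    [[0, 0, 0], [-0.0635, 0.023, 0.2455], 255],
    [[0, 0, 0], [-0.0635, 0.023, 0.2455], 255],
    [[0, 0, 0], [-0.0635, 0.023, 0.2455], 255],
    [[0, 0, 0], [-0.0635, 0.023, 0.2455], 255],
    [[0, 0, 0], [-0.0635, 0.023, 0.2455], 255],
    [[0, 0, 0], [-0.0635, 0.023, 0.2455], 255],
  ],
  squeeze=40,
)

```text
t: 4.12
eef_pos: [0.5472, -0.2919, 0.0049]
ee_rot: [0.13, 0.991, -0.0, 0.0]
wrist_force: [-0.3, -0.4, 0.1]
width: 0.0002
```

Run:
```python
from h import *
st(); calc((.5462,-.2904,.2),75);calc((.619-.0,.165,.2),75); calc((.619,.165,.2),-105+0)
```

```text
t4.12 p [ 0.5472 -0.2919  0.0049] yang 75.0 tilt 0.00 q [-0.67   0.799  1.578 -0.     0.764 -1.979] F [-0.3 -0.4  0.1] w0.0002
turn [-0.  0.  0.] shift [ 0.0013  0.0012 -0.1951] rows 4.7
turn [-0.  0.  0.] shift [ 0.0488  0.4599 -0.1951] rows 12.0
turn [  -0.   -0. -180.] shift [ 0.0488  0.4599 -0.1951] rows 25.1
```

```bash
python3 b.py scene s2; python3 b.py wrist w2
```

```text
t4.12 p [ 0.5472 -0.2919  0.0049] yang 75.0 tilt 0.00 q [-0.67   0.799  1.578 -0.     0.764 -1.979] F [-0.3 -0.4  0.1] w0.0002
(np.float64(310.0), np.float64(12.0)) [-0.4653  1.9173 -0.6503] [-1.450000e-02  9.163000e-01  2.294818e+02  1.858797e+02 -4.812840e+01]
(np.float64(382.0), np.float64(23.0)) [0.2943 0.9953 0.0758] [ 3.024000e-01  9.494000e-01  4.614421e+02  3.225597e+02 -6.228190e+01]
(np.float64(433.0), np.float64(34.0)) [ 0.4374  1.4054 -0.2481] [ 5.171000e-01  1.047200e+00  5.507186e+02  1.518943e+02 -8.065160e+01]
(np.float64(546.0), np.float64(86.0)) [ 1.1312  1.9361 -0.6939] [9.940000e-01 9.339000e-01 7.410356e+02 7.880690e+01 6.000000e-02]
(np.float64(222.0), np.float64(290.0)) [ 0.4368 -0.3662  0.018 ] [ 0.4357 -0.3661 87.7334 20.9638 -9.8366]
(np.float64(277.0), np.float64(293.0)) [ 0.572  -0.2964  0.018 ] [  0.5724  -0.296   41.3669  21.5338 -14.7419]
t4.17 p [ 0.5471 -0.2918  0.0048] yang 75.0 tilt 0.01 q [-0.67   0.799  1.578 -0.     0.764 -1.979] F [-0.3  0.3 -0.1] w-0.0001
(np.float64(108.0), np.float64(77.0)) [ 0.4403 -0.3636  0.019 ] [ 0.4431 -0.3646 69.3772 30.003  -9.8259]
(np.float64(327.0), np.float64(201.0)) [ 0.5222 -0.2832  0.0192] [  0.5257  -0.2844  47.548   22.9782 -15.1985]
(np.float64(6.0), np.float64(354.0)) [ 0.563  -0.4864  0.02  ] [ 0.5642 -0.4888  7.9963  4.4602 39.3105]
```

View pics/w2.png

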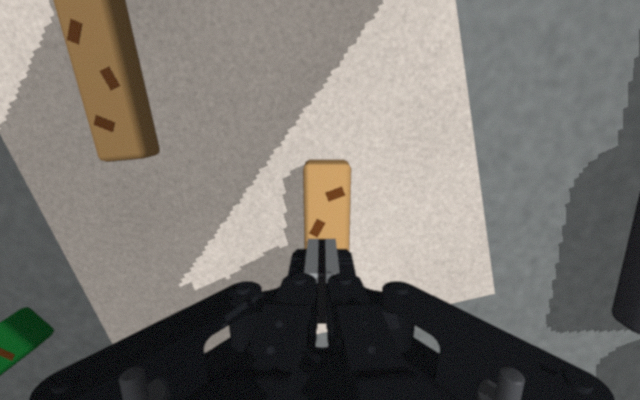

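View pics/s2.png

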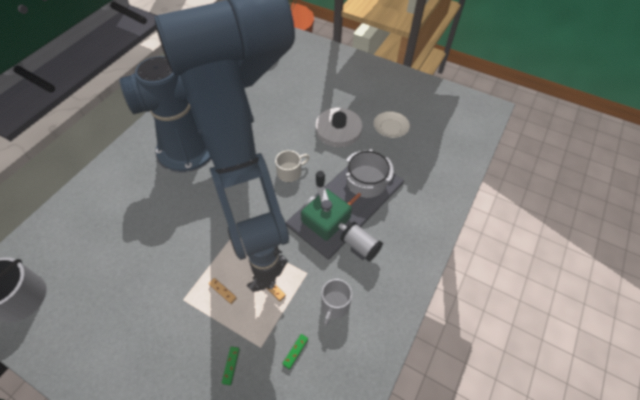

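Run:
```python
from h import *
d=env.get_image('wrist');P=cloud(d)
for v in (225,240,244,248,255,262,270,280):
    print(v,[P[v,u].round(3).tolist() for u in (312,318,330)])
save('',cv2.resize(d['frame'][150:350,220:420],(600,600)),'w3')
```

```text
225 [[0.533, -0.294, 0.019], [0.533, -0.291, 0.02], [0.535, -0.285, 0.02]]
240 [[0.535, -0.294, 0.034], [0.536, -0.291, 0.033], [0.537, -0.286, 0.033]]
244 [[0.535, -0.294, 0.038], [0.536, -0.291, 0.038], [0.538, -0.286, 0.037]]
248 [[0.535, -0.294, 0.042], [0.536, -0.291, 0.042], [0.537, -0.286, 0.043]]
255 [[0.535, -0.294, 0.05], [0.536, -0.291, 0.049], [0.537, -0.286, 0.049]]
262 [[0.535, -0.293, 0.057], [0.536, -0.291, 0.055], [0.537, -0.287, 0.056]]
270 [[0.536, -0.294, 0.061], [0.536, -0.291, 0.063], [0.537, -0.287, 0.063]]
280 [[0.534, -0.293, 0.071], [0.539, -0.292, 0.065], [0.536, -0.287, 0.072]]
```

View pics/w3.png

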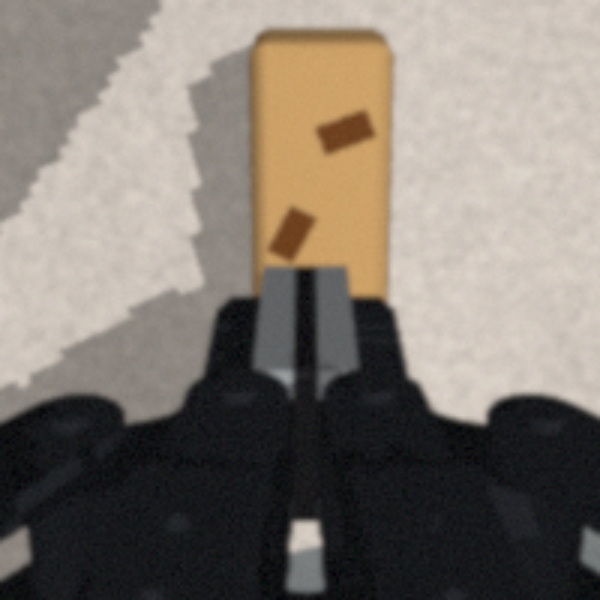

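Run:
```python
from h import *
print(env.grip_depth); st()
d=env.get_image('scene');P=cloud(d)
u,v=map(int,proj(d,(.547,-.292,.005)));print(u,v)
save('',cv2.resize(d['frame'][v-70:v+30,u-50:u+50],(800,600) if 0 else (600,600)),'s3')
for z in (.005,.033,.05): print(z,proj(d,(.547,-.292,z)))
```

```text
0.0187
t4.27 p [ 0.5471 -0.2918  0.0047] yang 75.0 tilt 0.01 q [-0.67   0.799  1.578  0.     0.764 -1.979] F [ 0.2  0.4 -0.4] w0.0002
270 288
0.005 (np.float64(270.72333359888523), np.float64(288.8845523271724))
0.033 (np.float64(269.8249562291974), np.float64(285.05178633310845))
0.05 (np.float64(269.26149286927875), np.float64(282.64787092109395))
```

View pics/s3.png

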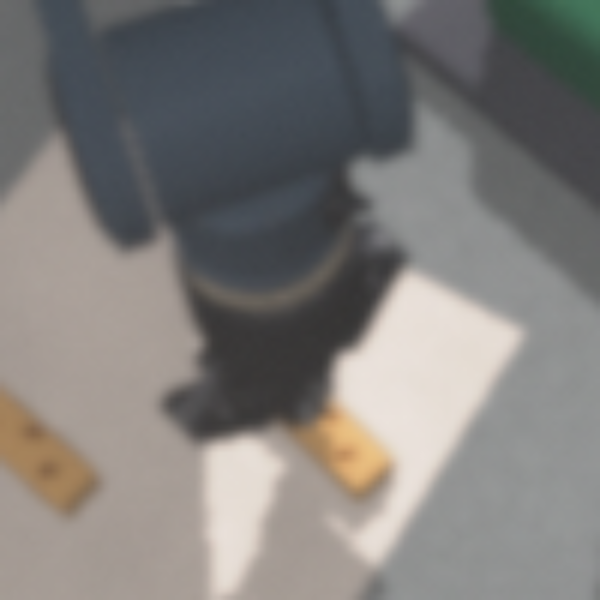

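arm_command(
  increments=[
    [[0, 0, 0], [0, 0, 0], 0],
    [[0, 0, 0], [0, 0, 0], 0],
    [[0, 0, 0], [0, 0, 0], 0],
    [[0, 0, 0], [0, 0, 0], 0],
    [[0, 0, 0], [0, 0, 0], 0],
    [[0, 0, 0], [0, 0, 0], 0],
  ],
)

```text
t: 4.82
eef_pos: [0.5472, -0.2918, 0.0048]
ee_rot: [0.13, 0.991, -0.0, 0.0]
wrist_force: [0.6, -0.3, -0.9]
width: 0.0724
```

Run:
```python
from h import *
st()
d=env.get_image('wrist');P=cloud(d)
save('',d['frame'],'w4')
m=(P[...,2]<.06)&(P[...,2]>.022)
a=np.zeros((400,640,3),np.uint8); a[m]=(255,255,255)
for b in blobs(m,40): print(b.sum(),P[b].min(0).round(3),P[b].max(0).round(3))
```

```text
t4.82 p [ 0.5472 -0.2918  0.0048] yang 75.0 tilt 0.00 q [-0.67   0.799  1.578 -0.     0.764 -1.979] F [ 0.6 -0.3 -0.9] w0.0724
1274 [ 0.525 -0.339  0.035] [ 0.549 -0.324  0.06 ]
1284 [ 0.545 -0.261  0.035] [ 0.567 -0.243  0.06 ]
```

View pics/w4.png

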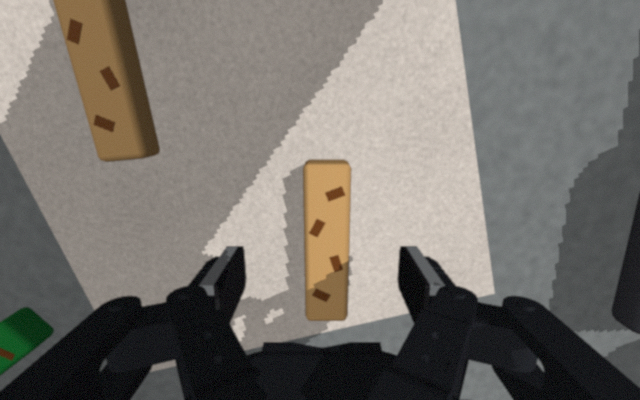

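The fingers shut above the biscotto: the wrist depth puts the real fingertips about 27 mm above the reported TCP. I lower with care, watching the force.

arm_command(
  increments=[
    [[0, 0, 0], [0, 0, 0.006], 0],
    [[0, 0, 0], [0, 0, 0.012], 0],
    [[0, 0, 0], [0, 0, 0.018], 0],
    [[0, 0, 0], [0, 0, 0.018], 0],
  ],
)

```text
t: 5.2
eef_pos: [0.5461, -0.2911, -0.0149]
ee_rot: [0.13, 0.991, 0.001, -0.001]
wrist_force: [-0.4, 0.1, -0.5]
width: 0.0852
```

Run:
```python
from h import *
st()
d=env.get_image('wrist');P=cloud(d)
save('',d['frame'],'w5')
M=(d['T'][:3,:3].T@(env.sense()['eef_pos']-d['T'][:3,3])); print('tcp in cam',M.round(4))
m=(P[...,2]<.06)&(P[...,2]>.022)
for b in blobs(m,40): print(b.sum(),P[b].min(0).round(3),P[b].max(0).round(3))
m=(P[...,2]<.022)&(P[...,2]>-.03)
print(np.percentile(P[m][:,2],[1,50,99]))
```

```text
t5.20 p [ 0.5461 -0.2911 -0.0149] yang 75.0 tilt 0.18 q [-0.67   0.83   1.582 -0.     0.732 -1.979] F [-0.4  0.1 -0.5] w0.0852
tcp in cam [ 0.0009 -0.0218 -0.1769]
2776 [ 0.521 -0.345  0.022] [ 0.546 -0.33   0.06 ]
2773 [ 0.546 -0.254  0.022] [ 0.568 -0.236  0.06 ]
[3.12537857e-05 1.97881876e-03 2.00582884e-02]
```

View pics/w5.png

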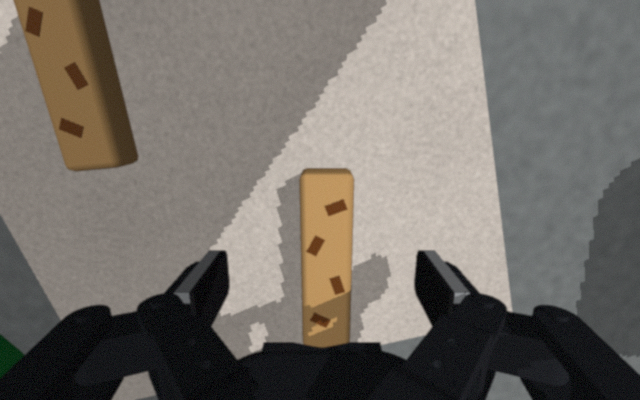

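arm_command(
  increments=[
    [[0, 0, 0], [0, 0, 0.005], 0],
    [[0, 0, 0], [0, 0, 0.005], 255],
    [[0, 0, 0], [0, 0, 0.005], 255],
    [[0, 0, 0], [0, 0, 0.005], 255],
    [[0, 0, 0], [0, 0, 0.005], 255],
    [[0, 0, 0], [0, 0, 0.005], 255],
    [[0, 0, 0], [0, 0, 0.005], 255],
    [[0, 0, 0], [0, 0, 0.005], 255],
  ],
  squeeze=40,
)

```text
t: 5.92
eef_pos: [0.5475, -0.2921, -0.0178]
ee_rot: [0.13, 0.991, -0.0, 0.0]
wrist_force: [0.9, -0.3, 2.0]
width: 0.0234
```

Run:
```python
from h import *
st()
d=env.get_image('wrist');P=cloud(d)
for v in range(225,262,4): print(v,P[v,310].round(3),P[v,344].round(3))
save('',d['frame'],'w6')
```

```text
t5.92 p [ 0.5475 -0.2921 -0.0178] yang 75.0 tilt 0.06 q [-0.67   0.835  1.582 -0.     0.724 -1.979] F [ 0.9 -0.3  2. ] w0.0234
225 [ 0.525 -0.292  0.019] [ 0.529 -0.278  0.018]
229 [ 0.527 -0.293  0.02 ] [ 0.531 -0.278  0.019]
233 [ 0.529 -0.293  0.019] [ 0.532 -0.279  0.019]
237 [ 0.53  -0.294  0.02 ] [ 0.534 -0.279  0.019]
241 [ 0.532 -0.294  0.019] [ 0.536 -0.28   0.019]
245 [ 0.534 -0.295  0.02 ] [ 0.538 -0.28   0.02 ]
249 [ 0.536 -0.295  0.02 ] [ 0.54  -0.281  0.018]
253 [ 0.538 -0.296  0.019] [ 0.542 -0.281  0.019]
257 [ 0.54  -0.296  0.019] [ 0.544 -0.282  0.019]
261 [ 0.542 -0.297  0.019] [ 0.546 -0.282  0.019]
```

View pics/w6.png

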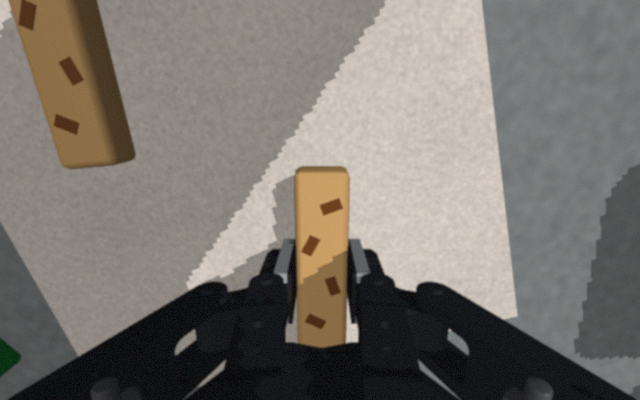

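Run:
```python
from h import *
calc((.5475,-.2921,.2),75);calc((.614,.146,.2),75);
```

```text
turn [-0.02  0.05  0.01] shift [-2.000e-04 -1.000e-04 -2.178e-01] rows 5.2
turn [-0.02  0.05  0.01] shift [ 0.0489  0.4403 -0.218 ] rows 11.8
```

arm_command(
  increments=[
    [[0, 0, 0], [0, 0, -0.03], 255],
    [[0, 0, 0], [0, 0, -0.06], 255],
    [[0, 0, 0], [0, 0, -0.1], 255],
    [[0, 0, 0], [0, 0, -0.14], 255],
    [[0, 0, 0], [0, 0, -0.18], 255],
    [[0, 0, 0], [0, 0, -0.218], 255],
    [[0, 0, 0], [0.005, 0.03, -0.218], 255],
    [[0, 0, 0], [0.01, 0.065, -0.218], 255],
    [[0, 0, 0], [0.015, 0.105, -0.218], 255],
    [[0, 0, 0], [0.02, 0.145, -0.218], 255],
    [[0, 0, 0], [0.025, 0.185, -0.218], 255],
    [[0, 0, 0], [0.03, 0.225, -0.218], 255],
    [[0, 0, 0], [0.035, 0.265, -0.218], 255],
    [[0, 0, 0], [0.04, 0.305, -0.218], 255],
    [[0, 0, 0], [0.045, 0.345, -0.218], 255],
    [[0, 0, 0], [0.048, 0.385, -0.218], 255],
    [[0, 0, 0], [0.049, 0.415, -0.218], 255],
    [[0, 0, 0], [0.049, 0.435, -0.218], 255],
    [[0, 0, 0], [0.049, 0.44, -0.218], 255],
    [[0, 0, 0], [0.049, 0.44, -0.218], 255],
  ],
)

```text
t: 7.63
eef_pos: [0.6134, 0.1474, 0.1994]
ee_rot: [0.129, 0.992, -0.0, -0.0]
wrist_force: [-0.3, -0.5, -0.2]
width: 0.0229
```

Run:
```python
from h import *
st(); calc((.614,.146,.035),75)
d=env.get_image('wrist');P=cloud(d);save('',d['frame'],'w7')
for b in blobs((P[...,2]>.085)&(P[...,2]<.105)&(np.hypot(P[...,0]-.62,P[...,1]-.165)<.09),50):
    c,r=cv2.minEnclosingCircle((P[b][:,:2]*1000).astype(np.float32)); print(b.sum(),np.round(c,1),round(r,1))
```

```text
t7.63 p [0.6134 0.1474 0.1994] yang 75.2 tilt 0.03 q [ 0.059  0.547  1.428 -0.     1.167 -1.253] F [-0.3 -0.5 -0.2] w0.0229
turn [-0.02 -0.03  0.17] shift [-0.001  -0.0011  0.1644] rows 3.9
5937 [619.5 165.8] 76.6
```

View pics/w7.png

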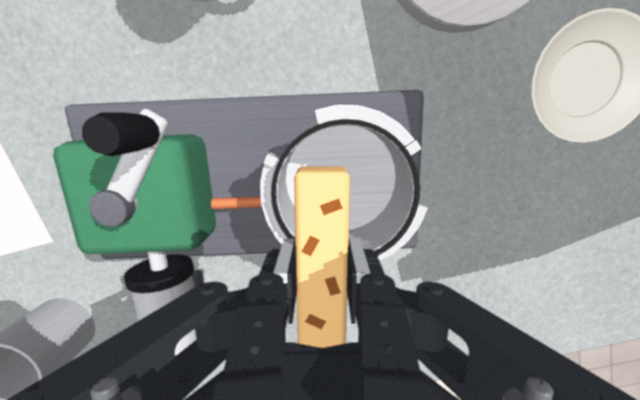

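Biscotto A is held above the canister; the wrist view puts the canister at (0.6195,0.1655). Now I lower and release.

arm_command(
  increments=[
    [[0, 0, 0], [-0.001, -0.001, 0.04], 255],
    [[0, 0, 0], [-0.001, -0.001, 0.08], 255],
    [[0, 0, 0], [-0.001, -0.001, 0.105], 255],
    [[0, 0, 0], [-0.001, -0.001, 0.125], 255],
    [[0, 0, 0], [-0.001, -0.001, 0.145], 255],
    [[0, 0, 0], [-0.001, -0.001, 0.162], 255],
    [[0, 0, 0], [-0.001, -0.001, 0.168], 255],
    [[0, 0, 0], [-0.001, -0.001, 0.168], 255],
    [[0, 0, 0], [-0.001, -0.001, 0.168], 150],
    [[0, 0, 0], [-0.001, -0.001, 0.168], 150],
    [[0, 0, 0], [-0.001, -0.001, 0.168], 150],
    [[0, 0, 0], [-0.001, -0.001, 0.168], 150],
    [[0, 0, 0], [-0.001, -0.001, 0.14], 150],
    [[0, 0, 0], [-0.001, -0.001, 0.1], 150],
    [[0, 0, 0], [-0.001, -0.001, 0.06], 150],
    [[0, 0, 0], [-0.001, -0.001, 0.02], 150],
    [[0, 0, 0], [-0.001, -0.001, 0], 0],
    [[0, 0, 0], [-0.001, -0.001, 0], 0],
  ],
)

```text
t: 9.18
eef_pos: [0.6183, 0.1432, 0.2071]
ee_rot: [0.131, 0.991, 0.001, 0.006]
wrist_force: [0.9, -1.0, 0.3]
width: 0.0583
```

```bash
python3 b.py wrist w8
python3 - <<'E'
from h import *
calc((.4325,-.366,.2),80);
E
```

```text
t9.18 p [0.6183 0.1432 0.2071] yang 74.9 tilt 0.75 q [ 5.200e-02  5.390e-01  1.421e+00 -1.000e-03  1.169e+00 -1.255e+00] F [ 0.9 -1.   0.3] w0.0583
(np.float64(319.0), np.float64(158.0)) [0.5878 0.1463 0.0461] [  0.6196   0.1423  95.7278  23.7751 -15.6565]
(np.float64(238.0), np.float64(194.0)) [0.613  0.0499 0.0416] [6.17800e-01 4.23000e-02 5.76309e+01 1.22284e+01 7.74102e+01]
turn [ 0.09  0.43 -5.1 ] shift [ 0.045  -0.5395  0.0026] rows 13.0
```

View pics/w8.png

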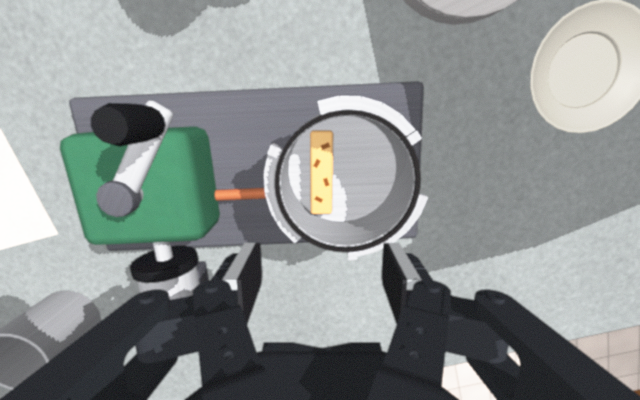

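Biscotto A lies flat in the canister at (320,172). On to B.

arm_command(
  increments=[
    [[0, 0, -0.5], [0.003, -0.03, 0], 0],
    [[0, 0, -1], [0.006, -0.07, 0], 0],
    [[0, 0, -2], [0.01, -0.11, 0], 0],
    [[0, 0, -3], [0.013, -0.15, 0], 0],
    [[0, 0, -4], [0.016, -0.19, 0], 0],
    [[0, 0, -5], [0.02, -0.23, 0], 0],
    [[0, 0, -5], [0.023, -0.27, 0], 0],
    [[0, 0, -5], [0.026, -0.31, 0], 0],
    [[0, 0, -5], [0.03, -0.35, 0], 0],
    [[0, 0, -5], [0.033, -0.39, 0], 0],
    [[0, 0, -5], [0.036, -0.43, 0], 0],
    [[0, 0, -5], [0.04, -0.47, 0], 0],
    [[0, 0, -5], [0.043, -0.505, 0], 0],
    [[0, 0, -5], [0.045, -0.53, 0], 0],
    [[0, 0, -5], [0.045, -0.5395, 0], 0],
    [[0, 0, -5], [0.045, -0.5395, 0], 0],
    [[0, 0, -5], [0.045, -0.5395, 0], 0],
  ],
)

```text
t: 10.65
eef_pos: [0.4303, -0.364, 0.1987]
ee_rot: [0.088, 0.996, 0.001, -0.001]
wrist_force: [-0.5, 0.6, -1.0]
width: 0.086
```

```bash
python3 b.py wrist w9
python3 - <<'E'
from h import *
calc((.4325,-.366,-.019),80);
E
```

```text
t10.65 p [ 0.4303 -0.364   0.1987] yang 79.9 tilt 0.20 q [-9.010e-01  4.600e-01  1.599e+00  1.000e-03  1.086e+00 -2.296e+00] F [-0.5  0.6 -1. ] w0.0860
(np.float64(320.0), np.float64(177.0)) [ 0.4294 -0.3666  0.0193] [ 0.4321 -0.3672 87.0785 21.4609 -9.7357]
(np.float64(10.0), np.float64(336.0)) [ 0.657  -0.9884 -0.1298] [  0.5694  -0.7945 149.0071  39.3701 -25.5783]
turn [ 0.15 -0.11 -0.  ] shift [-0.0026 -0.0031  0.2179] rows 5.2
```

View pics/w9.png

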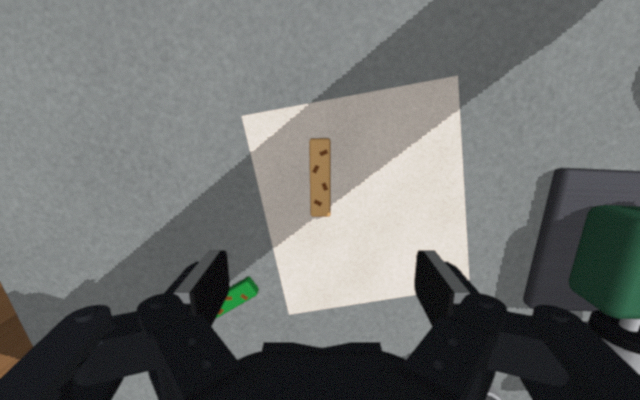

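B is still at (0.432,-0.367), pixel (320,177), at -10°.

arm_command(
  increments=[
    [[0, 0, 0], [-0.002, -0.004, 0.04], 0],
    [[0, 0, 0], [-0.002, -0.004, 0.08], 0],
    [[0, 0, 0], [-0.002, -0.004, 0.12], 0],
    [[0, 0, 0], [-0.002, -0.004, 0.16], 0],
    [[0, 0, 0], [-0.002, -0.004, 0.19], 0],
    [[0, 0, 0], [-0.002, -0.004, 0.207], 0],
    [[0, 0, 0], [-0.002, -0.004, 0.215], 0],
    [[0, 0, 0], [-0.002, -0.004, 0.217], 0],
    [[0, 0, 0], [-0.002, -0.004, 0.217], 0],
    [[0, 0, 0], [-0.002, -0.004, 0.217], 255],
    [[0, 0, 0], [-0.002, -0.004, 0.217], 255],
    [[0, 0, 0], [-0.002, -0.004, 0.217], 255],
    [[0, 0, 0], [-0.002, -0.004, 0.217], 255],
    [[0, 0, 0], [-0.002, -0.004, 0.217], 255],
    [[0, 0, 0], [-0.002, -0.004, 0.217], 255],
    [[0, 0, 0], [-0.002, -0.004, 0.217], 255],
    [[0, 0, 0], [-0.002, -0.004, 0.217], 255],
  ],
  squeeze=40,
)

```text
t: 12.12
eef_pos: [0.433, -0.3697, -0.0163]
ee_rot: [0.087, 0.996, -0.001, 0.001]
wrist_force: [-0.7, 0.3, 6.0]
width: 0.0231
```

Run:
```python
from h import *
st()
calc((.4325,-.367,.2),80);calc((.6265,.186,.2),75)
```

```text
t12.12 p [ 0.433  -0.3697 -0.0163] yang 80.0 tilt 0.08 q [-0.903  0.796  1.718  0.     0.626 -2.299] F [-0.7  0.3  6. ] w0.0231
turn [-0.05  0.06 -0.01] shift [ 0.0007  0.0023 -0.2163] rows 5.2
turn [-0.05  0.07  4.99] shift [-0.0943  0.5806 -0.2167] rows 15.0
```

arm_command(
  increments=[
    [[0, 0, 0], [0, 0, -0.03], 255],
    [[0, 0, 0], [0, 0, -0.06], 255],
    [[0, 0, 0], [0, 0, -0.1], 255],
    [[0, 0, 0], [0, 0, -0.14], 255],
    [[0, 0, 0], [0, 0, -0.18], 255],
    [[0, 0, 0], [0, 0, -0.217], 255],
    [[0, 0, 1], [-0.006, 0.04, -0.217], 255],
    [[0, 0, 2], [-0.013, 0.08, -0.217], 255],
    [[0, 0, 3], [-0.02, 0.12, -0.217], 255],
    [[0, 0, 4], [-0.026, 0.16, -0.217], 255],
    [[0, 0, 5], [-0.033, 0.2, -0.217], 255],
    [[0, 0, 5], [-0.039, 0.24, -0.217], 255],
    [[0, 0, 5], [-0.046, 0.28, -0.217], 255],
    [[0, 0, 5], [-0.052, 0.32, -0.217], 255],
    [[0, 0, 5], [-0.058, 0.36, -0.217], 255],
    [[0, 0, 5], [-0.065, 0.4, -0.217], 255],
    [[0, 0, 5], [-0.072, 0.44, -0.217], 255],
    [[0, 0, 5], [-0.078, 0.48, -0.217], 255],
    [[0, 0, 5], [-0.085, 0.52, -0.217], 255],
    [[0, 0, 5], [-0.09, 0.55, -0.217], 255],
  ],
)

```text
t: 13.78
eef_pos: [0.617, 0.1602, 0.1996]
ee_rot: [0.13, 0.992, 0.0, -0.0]
wrist_force: [-0.4, 0.2, -0.2]
width: 0.0228
```

Run:
```python
from h import *
st();calc((.6265,.186,.2),75)
```

```text
t13.78 p [0.617  0.1602 0.1996] yang 75.1 tilt 0.05 q [ 7.900e-02  5.560e-01  1.411e+00  1.000e-03  1.174e+00 -1.232e+00] F [-0.4  0.2 -0.2] w0.0228
turn [ 0.05 -0.01  0.09] shift [-0.0026  0.0274 -0.0004] rows 0.7
```

arm_command(
  increments=[
    [[0, 0, 0], [-0.002, 0.025, 0], 255],
    [[0, 0, 0], [-0.002, 0.025, 0], 255],
    [[0, 0, 0], [-0.002, 0.025, 0], 255],
  ],
)

```text
t: 14.03
eef_pos: [0.6246, 0.1817, 0.1991]
ee_rot: [0.129, 0.992, -0.0, -0.001]
wrist_force: [0.1, 0.2, -0.9]
width: 0.0228
```

Run:
```python
from h import *
st();calc((.6255,.186,.035),75)
d=env.get_image('wrist');save('',d['frame'],'w10')
```

```text
t14.03 p [0.6246 0.1817 0.1991] yang 75.2 tilt 0.07 q [ 0.112  0.575  1.375 -0.     1.193 -1.2  ] F [ 0.1  0.2 -0.9] w0.0228
turn [-0.05 -0.05  0.16] shift [1.000e-04 4.500e-03 1.641e-01] rows 3.9
```

View pics/w10.png

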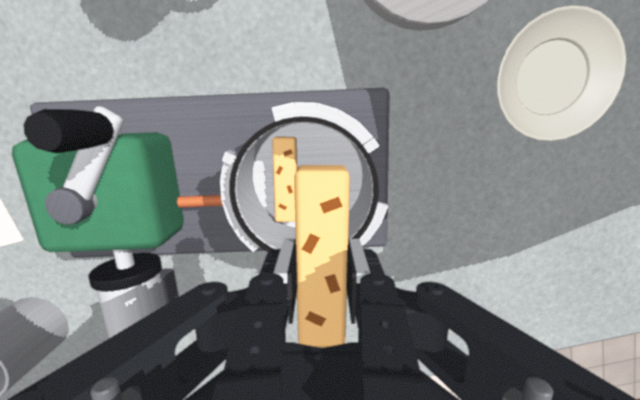

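arm_command(
  increments=[
    [[0, 0, 0], [0, 0.002, 0.04], 255],
    [[0, 0, 0], [0, 0.002, 0.08], 255],
    [[0, 0, 0], [0, 0.002, 0.105], 255],
    [[0, 0, 0], [0, 0.002, 0.125], 255],
    [[0, 0, 0], [0, 0.002, 0.145], 255],
    [[0, 0, 0], [0, 0.002, 0.162], 255],
    [[0, 0, 0], [0, 0.002, 0.166], 255],
    [[0, 0, 0], [0, 0.002, 0.166], 255],
    [[0, 0, 0], [0, 0.002, 0.166], 150],
    [[0, 0, 0], [0, 0.002, 0.166], 150],
    [[0, 0, 0], [0, 0.002, 0.166], 150],
    [[0, 0, 0], [0, 0.002, 0.166], 150],
    [[0, 0, 0], [0, 0.002, 0.14], 150],
    [[0, 0, 0], [0, 0.002, 0.1], 150],
    [[0, 0, 0], [0, 0.002, 0.06], 150],
    [[0, 0, 0], [0, 0.002, 0.02], 150],
    [[0, 0, 0], [0, 0.002, 0], 0],
    [[0, 0, 0], [0, 0.002, 0], 0],
  ],
)

```text
t: 15.58
eef_pos: [0.6298, 0.1832, 0.2076]
ee_rot: [0.13, 0.991, 0.002, 0.007]
wrist_force: [0.9, 0.4, 0.6]
width: 0.0583
```

```bash
python3 b.py wrist w11
python3 - <<'E'
from h import *
calc((.4237,.340,.2),75)
E
```

```text
t15.58 p [0.6298 0.1832 0.2076] yang 75.0 tilt 0.83 q [ 0.113  0.567  1.365 -0.     1.196 -1.197] F [0.9 0.4 0.6] w0.0583
(np.float64(282.0), np.float64(164.0)) [0.6001 0.1468 0.0461] [  0.6185   0.1392  95.7464  25.739  -15.7424]
(np.float64(318.0), np.float64(169.0)) [0.6181 0.1822 0.0462] [  0.6303   0.1786  95.768   23.7982 -14.8301]
(np.float64(197.0), np.float64(193.0)) [0.6123 0.0468 0.0416] [6.16200e-01 3.62000e-02 5.06233e+01 1.21984e+01 7.76332e+01]
turn [0.18 0.47 0.03] shift [0.2378 0.099  0.0027] rows 6.2
```

View pics/w11.png

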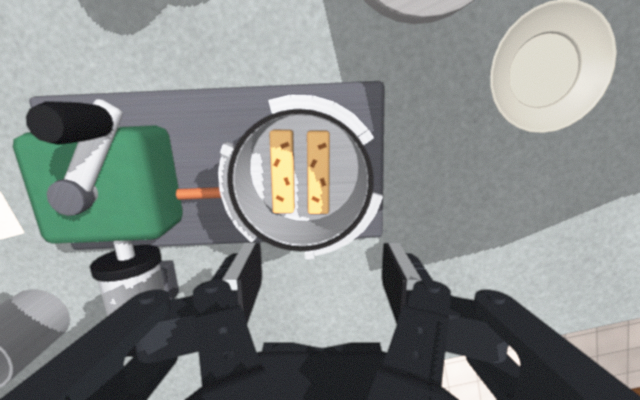

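Both biscotti lie flat in the canister at (282,171) and (318,171). Now the lid: I turn the tool so the wrist has room for the screwing.

```bash
python3 b.py scene s12|tail -4; python3 b.py top t12
python3 - <<'E'
from h import *
calc((.4237,.340,.2),0)
E
```

```text
(np.float64(398.0), np.float64(7.0)) [0.3412 1.0535 0.0784] [  0.3199   1.166  206.7567 105.2293 -20.5832]
(np.float64(433.0), np.float64(34.0)) [ 0.4373  1.4071 -0.2481] [ 5.173000e-01  1.046400e+00  5.490726e+02  1.518943e+02 -8.065160e+01]
(np.float64(546.0), np.float64(86.0)) [ 1.1306  1.9364 -0.6942] [9.940000e-01 9.339000e-01 7.410356e+02 7.880690e+01 6.000000e-02]
(np.float64(369.0), np.float64(175.0)) [0.6219 0.1786 0.0451] [  0.614    0.1986  77.6867  27.9007 -14.7205]
t15.68 p [0.6261 0.1827 0.2016] yang 75.0 tilt 0.19 q [ 0.113  0.572  1.372 -0.     1.194 -1.197] F [-0.3 -0.5 -1.1] w0.0724
(np.float64(597.0), np.float64(151.0)) [ 0.778  -1.0287 -0.0923] [  0.8004  -0.941  674.5417 311.633   -6.618 ]
(np.float64(258.0), np.float64(172.0)) [0.6216 0.1789 0.0436] [  0.6317   0.1828  93.7393  24.6186 -14.1727]
(np.float64(269.0), np.float64(175.0)) [0.614  0.142  0.0443] [  0.6204   0.1459  89.6757  27.4289 -13.595 ]
(np.float64(30.0), np.float64(260.0)) [ 0.3244  0.9763 -0.2511] [3.179000e-01 8.895000e-01 3.553308e+02 2.274153e+02 5.756700e+00]
turn [-2.000e-02 -1.000e-02  7.502e+01] shift [ 2.351e-01  1.001e-01 -1.000e-04] rows 10.5
```

View pics/t12.png

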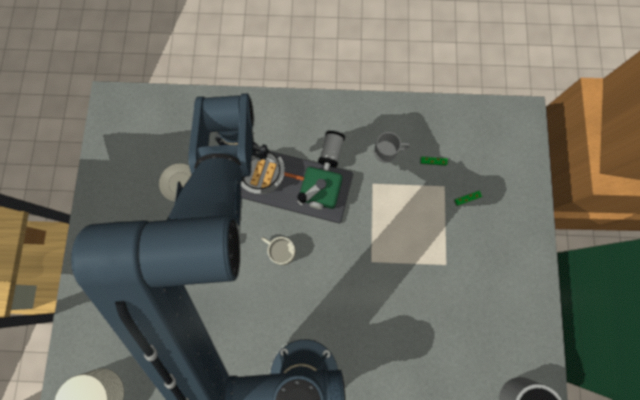

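View pics/s12.png

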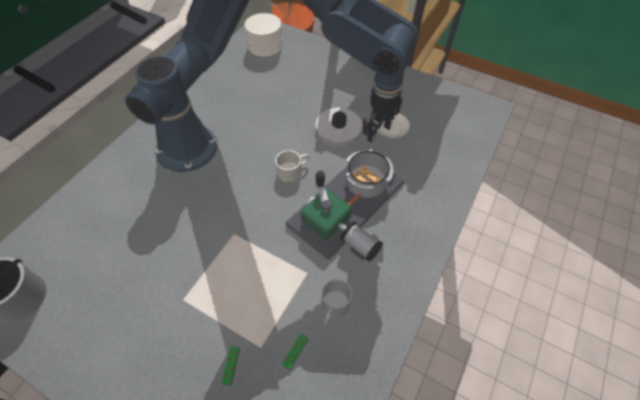

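Neither view shows another biscotto on the counter. Moving to the lid.

arm_command(
  increments=[
    [[0, 0, 7], [0.02, 0.01, 0], 0],
    [[0, 0, 14], [0.04, 0.02, 0], 0],
    [[0, 0, 21], [0.065, 0.03, 0], 0],
    [[0, 0, 28], [0.09, 0.04, 0], 0],
    [[0, 0, 35], [0.115, 0.05, 0], 0],
    [[0, 0, 42], [0.14, 0.06, 0], 0],
    [[0, 0, 49], [0.165, 0.07, 0], 0],
    [[0, 0, 56], [0.19, 0.08, 0], 0],
    [[0, 0, 63], [0.21, 0.09, 0], 0],
    [[0, 0, 70], [0.225, 0.1, 0], 0],
    [[0, 0, 75], [0.235, 0.1, 0], 0],
    [[0, 0, 75], [0.235, 0.1, 0], 0],
    [[0, 0, 75], [0.235, 0.1, 0], 0],
  ],
)

```text
t: 16.82
eef_pos: [0.4233, 0.3395, 0.1983]
ee_rot: [0.706, 0.708, -0.002, -0.0]
wrist_force: [0.1, -0.0, 0.3]
width: 0.0853
```

Run:
```python
from h import *
st()
d=env.get_image('wrist');P=cloud(d);save('',d['frame'],'w13')
for lo,hi in ((.02,.036),(.06,.08)):
  for b in blobs((P[...,2]>lo)&(P[...,2]<hi)&(np.hypot(P[...,0]-.424,P[...,1]-.34)<.1),50):
    c,r=cv2.minEnclosingCircle((P[b][:,:2]*1000).astype(np.float32)); print(b.sum(),np.round(c,1),round(r,1),np.median(P[b][:,2]))
calc((.4237,.340,.013),0)
```

```text
t16.82 p [0.4233 0.3395 0.1983] yang 0.2 tilt 0.19 q [ 0.47   0.434  1.651 -0.     1.061  0.467] F [ 0.1 -0.   0.3] w0.0853
16062 [424.  341.4] 83.8 0.03031606138535725
2184 [424.  341.5] 26.7 0.07113819738124383
turn [-0.1   0.07  0.15] shift [ 9.000e-04 -1.000e-04  1.857e-01] rows 4.5
```

View pics/w13.png

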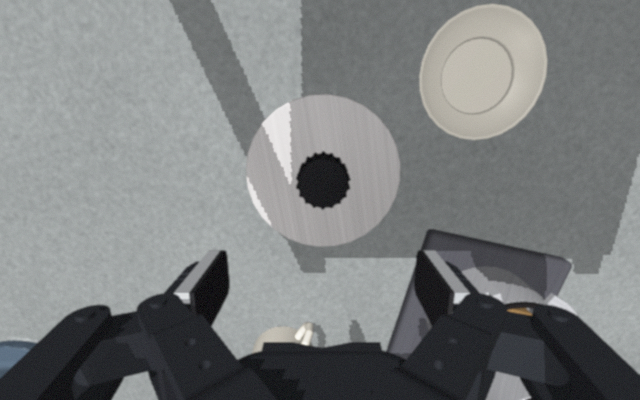

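arm_command(
  increments=[
    [[0, 0, 0], [0.0017, 0.0005, 0.04], 0],
    [[0, 0, 0], [0.0017, 0.0005, 0.08], 0],
    [[0, 0, 0], [0.0017, 0.0005, 0.12], 0],
    [[0, 0, 0], [0.0017, 0.0005, 0.15], 0],
    [[0, 0, 0], [0.0017, 0.0005, 0.17], 0],
    [[0, 0, 0], [0.0017, 0.0005, 0.182], 0],
    [[0, 0, 0], [0.0017, 0.0005, 0.185], 0],
    [[0, 0, 0], [0.0017, 0.0005, 0.185], 0],
    [[0, 0, 0], [0.0017, 0.0005, 0.185], 0],
  ],
)

```text
t: 17.62
eef_pos: [0.4259, 0.3414, 0.015]
ee_rot: [0.707, 0.707, 0.0, 0.0]
wrist_force: [0.7, -0.2, -0.3]
width: 0.0855
```

Run:
```python
from h import *
st()
d=env.get_image('wrist');P=cloud(d);save('',d['frame'],'w14')
```

```text
t17.62 p [0.4259 0.3414 0.015 ] yang -0.0 tilt 0.04 q [ 0.471  0.725  1.772 -0.     0.644  0.471] F [ 0.7 -0.2 -0.3] w0.0855
```

View pics/w14.png

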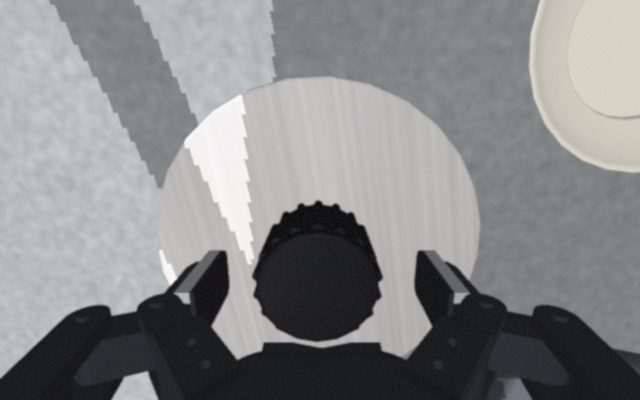

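arm_command(
  increments=[
    [[0, 0, 0], [0, -0.0015, 0.002], 0],
    [[0, 0, 0], [0, -0.0015, 0.002], 80],
    [[0, 0, 0], [0, -0.0015, 0.002], 255],
    [[0, 0, 0], [0, -0.0015, 0.002], 255],
    [[0, 0, 0], [0, -0.0015, 0.002], 255],
    [[0, 0, 0], [0, -0.0015, 0.002], 255],
    [[0, 0, 0], [0, -0.0015, 0.002], 255],
    [[0, 0, 0], [0, -0.0015, 0.002], 255],
    [[0, 0, 0], [0, -0.0015, -0.01], 255],
    [[0, 0, 0], [0, -0.0015, -0.02], 255],
    [[0, 0, 0], [0, -0.0015, -0.02], 255],
  ],
  squeeze=100,
)

```text
t: 18.58
eef_pos: [0.4244, 0.3422, 0.0364]
ee_rot: [0.707, 0.707, 0.002, 0.001]
wrist_force: [0.4, 0.1, -1.7]
width: 0.048
```

Run:
```python
from h import *
st()
d=env.get_image('wrist');P=cloud(d);save('',d['frame'],'w15')
for b in blobs((P[...,2]>.03)&(P[...,2]<.065)&(np.hypot(P[...,0]-.424,P[...,1]-.34)<.1),300):
    c,r=cv2.minEnclosingCircle((P[b][:,:2]*1000).astype(np.float32)); print(b.sum(),np.round(c,1),round(r,1),np.median(P[b][:,2]))
```

```text
t18.58 p [0.4244 0.3422 0.0364] yang 0.0 tilt 0.19 q [ 0.473  0.686  1.768 -0.     0.684  0.473] F [ 0.4  0.1 -1.7] w0.0480
46978 [424.1 342.1] 83.9 0.0527978153278723
1171 [424.2 293.6] 35.0 0.05283087468562883
```

View pics/w15.png

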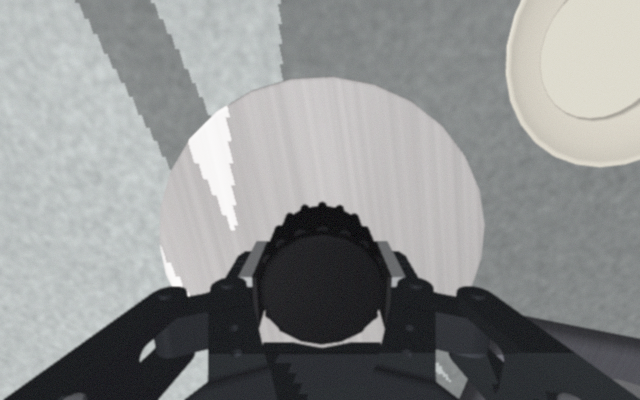

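The lid is held, level, lifted 20 mm and centred under the tool. I carry it over the canister.

arm_command(
  increments=[
    [[0, 0, 0], [0, 0, -0.03], 255],
    [[0, 0, 0], [0, 0, -0.06], 255],
    [[0, 0, 0], [0, 0, -0.09], 255],
    [[0, 0, 0], [0, 0, -0.12], 255],
    [[0, 0, 0], [0, 0, -0.134], 255],
    [[0, 0, 0], [-0.014, 0.016, -0.134], 255],
    [[0, 0, 0], [-0.035, 0.039, -0.134], 255],
    [[0, 0, 0], [-0.058, 0.064, -0.134], 255],
    [[0, 0, 0], [-0.081, 0.089, -0.134], 255],
    [[0, 0, 0], [-0.104, 0.114, -0.134], 255],
    [[0, 0, 0], [-0.126, 0.139, -0.134], 255],
    [[0, 0, 0], [-0.148, 0.163, -0.134], 255],
    [[0, 0, 0], [-0.164, 0.181, -0.134], 255],
    [[0, 0, 0], [-0.174, 0.192, -0.134], 255],
    [[0, 0, 0], [-0.177, 0.195, -0.134], 255],
    [[0, 0, 0], [-0.177, 0.195, -0.134], 255],
    [[0, 0, 0], [-0.177, 0.195, -0.134], 255],
  ],
)

```text
t: 20.05
eef_pos: [0.6167, 0.1655, 0.1681]
ee_rot: [0.707, 0.707, -0.001, -0.001]
wrist_force: [-0.6, 0.6, -2.8]
width: 0.0484
```

```bash
cat > lid.py <<'E'
from h import *
import sys
def lidpose(n,name=None):
    s=env.sense(); zt=s['eef_pos'][2]+.0165
    d=env.get_image(n);P=cloud(d)
    if name: save('',d['frame'],name)
    m=(abs(P[...,2]-zt)<.012)&(np.hypot(P[...,0]-s['eef_pos'][0],P[...,1]-s['eef_pos'][1])<.1)
    b=max(blobs(m,50),key=lambda b:b.sum()); q=P[b]
    c,r=cv2.minEnclosingCircle((q[:,:2]*1000).astype(np.float32))
    A=np.c_[q[:,:2],np.ones(len(q))]; k=np.linalg.lstsq(A,q[:,2],rcond=None)[0]
    print(n,'lid',np.round(c,1),round(r,1),'z %.4f'%np.median(q[:,2]),'slope deg',np.degrees(k[:2]).round(2))
if __name__=='__main__':
    st(); lidpose('wrist',sys.argv[1])
    for n in ('top','scene'):
        try: lidpose(n)
        except Exception as e: print(n,e)
E
python3 lid.py w16
```

```text
t20.05 p [0.6167 0.1655 0.1681] yang 0.0 tilt 0.17 q [8.700e-02 5.940e-01 1.436e+00 1.000e-03 1.115e+00 8.600e-02] F [-0.6  0.6 -2.8] w0.0484
wrist lid [616.3 165.6] 83.9 z 0.1844 slope deg [-0.23 -0.18]
top lid [614.4 158.8] 83.0 z 0.1822 slope deg [-0.    0.57]
scene lid [616.4 164.6] 84.9 z 0.1839 slope deg [-0.48  0.98]
```

View pics/w16.png

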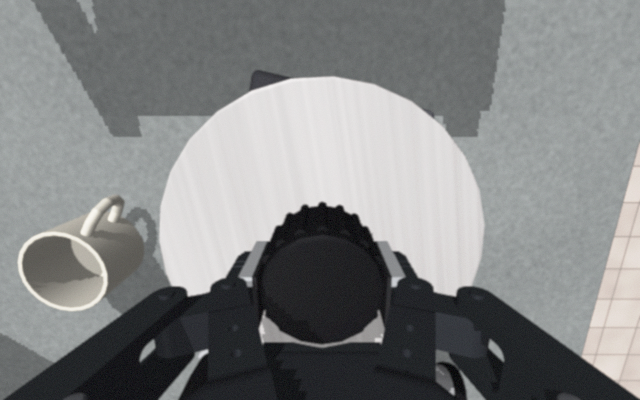

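arm_command(
  increments=[
    [[0, 0, 0], [0, 0.003, 0.01], 255],
    [[0, 0, 0], [0, 0.003, 0.025], 255],
    [[0, 0, 0], [0, 0.003, 0.04], 255],
    [[0, 0, 0], [0, 0.003, 0.05], 255],
    [[0, 0, 0], [0, 0.003, 0.058], 255],
    [[0, 0, 0], [0, 0.003, 0.06], 255],
    [[0, 0, 0], [0, 0.003, 0.06], 255],
  ],
)

```text
t: 20.78
eef_pos: [0.621, 0.1647, 0.1079]
ee_rot: [0.707, 0.707, -0.001, -0.0]
wrist_force: [-0.9, -0.7, -3.6]
width: 0.048
```

```bash
python3 lid.py w17
```

```text
t20.78 p [0.621  0.1647 0.1079] yang 0.0 tilt 0.09 q [0.086 0.673 1.472 0.    0.998 0.085] F [-0.9 -0.7 -3.6] w0.0480
wrist lid [620.8 164.8] 83.8 z 0.1242 slope deg [-0.12 -0.23]
top lid [620.  158.2] 83.8 z 0.1226 slope deg [-0.01  0.24]
scene lid [621.7 163.3] 84.4 z 0.1248 slope deg [-0.25  0.83]
```

arm_command(
  increments=[
    [[0, 0, 0], [0.0007, -0.0013, 0], 255],
    [[0, 0, 0], [0.0007, -0.0013, 0.002], 255],
    [[0, 0, 0], [0.0007, -0.0013, 0.004], 255],
    [[0, 0, 0], [0.0007, -0.0013, 0.006], 255],
    [[0, 0, 0], [0.0007, -0.0013, 0.007], 255],
    [[0, 0, 0], [0.0007, -0.0013, 0.007], 255],
  ],
)

```text
t: 21.43
eef_pos: [0.6199, 0.1652, 0.1014]
ee_rot: [0.707, 0.707, -0.0, -0.0]
wrist_force: [0.6, -0.9, -3.9]
width: 0.0479
```

```bash
python3 lid.py w18
```

```text
t21.43 p [0.6199 0.1652 0.1014] yang 0.0 tilt 0.04 q [ 0.087  0.68   1.479 -0.     0.983  0.087] F [ 0.6 -0.9 -3.9] w0.0479
wrist lid [619.6 165.3] 83.8 z 0.1177 slope deg [-0.09 -0.22]
top lid [618.8 159.3] 83.5 z 0.1153 slope deg [ 0.03 -0.17]
scene lid [619.6 164.2] 84.4 z 0.1170 slope deg [-0.42  0.74]
```

arm_command(
  increments=[
    [[0, 0, 0], [0, 0, 0.001], 255],
    [[0, 0, 0], [0, 0, 0.002], 255],
    [[0, 0, 0], [0, 0, 0.003], 255],
    [[0, 0, 0], [0, 0, 0.003], 255],
  ],
)

```text
t: 21.92
eef_pos: [0.62, 0.1653, 0.0985]
ee_rot: [0.707, 0.707, -0.0, -0.0]
wrist_force: [0.3, -0.5, -2.7]
width: 0.0481
```

arm_command(
  increments=[
    [[0, 0, 0], [0, 0, 0.001], 255],
    [[0, 0, 0], [0, 0, 0.002], 255],
    [[0, 0, 0], [0, 0, 0.002], 255],
  ],
)

```text
t: 22.17
eef_pos: [0.62, 0.1652, 0.0965]
ee_rot: [0.707, 0.707, -0.0, -0.0]
wrist_force: [-0.1, -0.4, -3.2]
width: 0.0476
```

arm_command(
  increments=[
    [[0, 0, 0], [0, 0, 0.001], 255],
    [[0, 0, 0], [0, 0, 0.002], 255],
    [[0, 0, 0], [0, 0, 0.003], 255],
    [[0, 0, 0], [0, 0, 0.003], 255],
  ],
)

```text
t: 22.5
eef_pos: [0.62, 0.1653, 0.0935]
ee_rot: [0.707, 0.707, -0.0, -0.0]
wrist_force: [0.1, -0.1, -3.1]
width: 0.048
```

arm_command(
  increments=[
    [[0, 0, 0], [0, 0, 0.001], 255],
    [[0, 0, 0], [0, 0, 0.002], 255],
    [[0, 0, 0], [0, 0, 0.003], 255],
    [[0, 0, 0], [0, 0, 0.003], 255],
  ],
)

```text
t: 22.83
eef_pos: [0.62, 0.1653, 0.0905]
ee_rot: [0.707, 0.707, -0.0, -0.0]
wrist_force: [0.4, 0.4, -2.7]
width: 0.0482
```

```bash
python3 lid.py w19
```

```text
t22.83 p [0.62   0.1653 0.0905] yang 0.0 tilt 0.03 q [0.087 0.694 1.486 0.    0.962 0.086] F [ 0.4  0.4 -2.7] w0.0482
wrist lid [619.6 165.5] 83.8 z 0.1068 slope deg [-0.07 -0.22]
top lid [618.8 157.7] 83.7 z 0.1042 slope deg [-0.21  0.04]
scene lid [619.5 163.6] 84.5 z 0.1061 slope deg [-0.4   0.89]
```

arm_command(
  increments=[
    [[0, 0, 0], [0, 0, 0.001], 255],
    [[0, 0, 0], [0, 0, 0.002], 255],
    [[0, 0, 0], [0, 0, 0.002], 255],
  ],
)

```text
t: 23.23
eef_pos: [0.6203, 0.1653, 0.0889]
ee_rot: [0.707, 0.707, 0.0, 0.0]
wrist_force: [-0.5, 0.4, -0.7]
width: 0.0477
```

arm_command(
  increments=[
    [[0, 0, 0], [0, 0, 0.001], 255],
    [[0, 0, 0], [0, 0, 0.0015], 255],
    [[0, 0, 0], [0, 0, 0.0015], 255],
  ],
)

```text
t: 23.48
eef_pos: [0.6204, 0.1652, 0.0876]
ee_rot: [0.707, 0.707, 0.0, 0.0]
wrist_force: [-1.3, 0.1, 0.4]
width: 0.0478
```

Contact comes at a lid height of about 29–30 mm above the mouth, so the lugs are already down in the gaps. I check the height, then turn clockwise.

```bash
python3 lid.py w20; python3 -c "
from h import *
print(env.sense()['ft_torque'])"
```

```text
t23.48 p [0.6204 0.1652 0.0876] yang 0.0 tilt 0.02 q [ 0.087  0.698  1.487 -0.     0.955  0.086] F [-1.3  0.1  0.4] w0.0478
wrist lid [620.1 165.8] 83.7 z 0.1039 slope deg [-0.02 -0.2 ]
top lid [620.2 160.5] 84.0 z 0.1014 slope deg [0.11 0.84]
scene lid [620.3 164.5] 85.0 z 0.1030 slope deg [-0.34  0.89]
[-0.03466054  0.03925712 -0.00441705]
```

arm_command(
  increments=[
    [[0, 0, 2], [0, 0, 0.0], 255],
    [[0, 0, 5], [0, 0, 0.0], 255],
    [[0, 0, 8], [0, 0, 0.0], 255],
    [[0, 0, 11], [0, 0, 0.0], 255],
    [[0, 0, 14], [0, 0, 0.0], 255],
    [[0, 0, 17], [0, 0, 0.0], 255],
    [[0, 0, 20], [0, 0, 0.0], 255],
    [[0, 0, 20], [0, 0, 0.0], 255],
  ],
)

```text
t: 24.3
eef_pos: [0.6208, 0.1654, 0.0876]
ee_rot: [0.819, 0.573, 0.001, 0.0]
wrist_force: [0.4, -0.2, 0.4]
width: 0.0477
```

```bash
python3 lid.py w21; python3 -c "
from h import *
print(env.sense()['ft_torque'])"
```

```text
t24.30 p [0.6208 0.1654 0.0876] yang -20.1 tilt 0.07 q [0.087 0.699 1.487 0.    0.955 0.437] F [ 0.4 -0.2  0.4] w0.0477
wrist lid [620.9 165.7] 83.7 z 0.1039 slope deg [-0.02 -0.19]
top lid [618.8 157.8] 82.7 z 0.1013 slope deg [0.24 0.41]
scene lid [618.6 163.9] 86.7 z 0.1030 slope deg [-0.3   0.77]
[ 0.03789992 -0.12772377 -0.10518929]
```

arm_command(
  increments=[
    [[0, 0, 3], [0, 0, 0.0], 255],
    [[0, 0, 6], [0, 0, 0.0003], 255],
    [[0, 0, 9], [0, 0, 0.0005], 255],
    [[0, 0, 12], [0, 0, 0.0005], 255],
    [[0, 0, 15], [0, 0, 0.0007], 255],
    [[0, 0, 18], [0, 0, 0.001], 255],
    [[0, 0, 21], [0, 0, 0.001], 255],
    [[0, 0, 24], [0, 0, 0.001], 255],
    [[0, 0, 24], [0, 0, 0.001], 255],
  ],
)

```text
t: 25.2
eef_pos: [0.6205, 0.1653, 0.0866]
ee_rot: [0.92, 0.391, 0.0, 0.0]
wrist_force: [0.1, 0.6, 2.2]
width: 0.048
```

```bash
python3 lid.py w22; python3 -c "
from h import *
print(env.sense()['ft_torque'])"
```

```text
t25.20 p [0.6205 0.1653 0.0866] yang -44.0 tilt 0.05 q [ 0.087  0.7    1.488 -0.     0.953  0.855] F [0.1 0.6 2.2] w0.0480
wrist lid [621.  165.1] 83.9 z 0.1029 slope deg [-0.08 -0.14]
top lid [614.8 148.2] 82.0 z 0.1004 slope deg [0.24 0.6 ]
scene lid [620.7 165.1] 85.5 z 0.1019 slope deg [-0.14  0.64]
[-0.01765959 -0.05957632 -0.16832223]
```

View pics/w22.png

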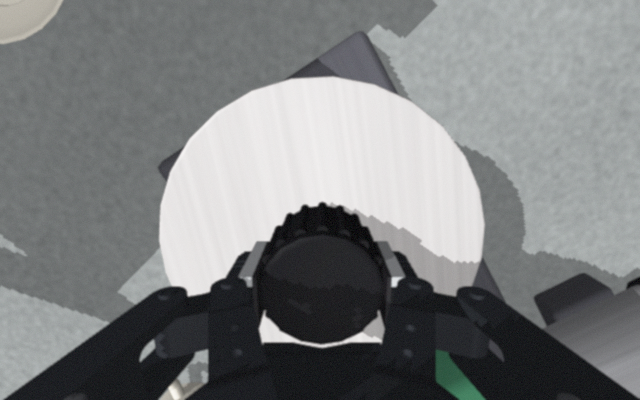

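arm_command(
  increments=[
    [[0, 0, 3], [0, 0, 0.0], 255],
    [[0, 0, 6], [0, 0, 0.0003], 255],
    [[0, 0, 9], [0, 0, 0.0005], 255],
    [[0, 0, 12], [0, 0, 0.0005], 255],
    [[0, 0, 15], [0, 0, 0.0007], 255],
    [[0, 0, 18], [0, 0, 0.001], 255],
    [[0, 0, 18], [0, 0, 0.001], 255],
  ],
)

```text
t: 25.93
eef_pos: [0.6202, 0.1653, 0.0855]
ee_rot: [0.97, 0.242, 0.0, 0.0]
wrist_force: [0.0, 0.1, 2.2]
width: 0.048
```

```bash
python3 lid.py w23; python3 -c "
from h import *
print(env.sense()['ft_torque'])"
```

```text
t25.93 p [0.6202 0.1653 0.0855] yang -62.0 tilt 0.01 q [ 0.087  0.701  1.489 -0.     0.952  1.168] F [0.  0.1 2.2] w0.0480
wrist lid [620.9 164.8] 83.8 z 0.1018 slope deg [-0.1 -0.1]
top lid [612.8 148.1] 81.3 z 0.0994 slope deg [0.31 0.1 ]
scene lid [619.7 164.9] 85.3 z 0.1008 slope deg [-0.15  0.69]
[-0.17319442 -0.01203736 -0.19057378]
```

arm_command(
  increments=[
    [[0, 0, 3], [0, 0, 0.0002], 255],
    [[0, 0, 6], [0, 0, 0.0004], 255],
    [[0, 0, 9], [0, 0, 0.0006], 255],
    [[0, 0, 12], [0, 0, 0.0008], 255],
    [[0, 0, 15], [0, 0, 0.001], 255],
    [[0, 0, 15], [0, 0, 0.001], 255],
  ],
)

```text
t: 26.58
eef_pos: [0.6189, 0.1653, 0.0849]
ee_rot: [0.993, 0.115, -0.001, 0.001]
wrist_force: [-3.0, 0.7, 7.3]
width: 0.048
```

```bash
python3 lid.py w24; python3 -c "
from h import *
print(env.sense()['ft_torque'])"
```

```text
t26.58 p [0.6189 0.1653 0.0849] yang -76.8 tilt 0.17 q [ 8.700e-02  7.020e-01  1.490e+00 -1.000e-03  9.530e-01  1.428e+00] F [-3.   0.7  7.3] w0.0480
wrist lid [621. 165.] 84.0 z 0.1012 slope deg [-0.08 -0.09]
top lid [620.7 162. ] 84.0 z 0.0985 slope deg [0.15 0.42]
scene lid [619.4 164.8] 85.4 z 0.1003 slope deg [-0.15  0.55]
[-0.34269467  0.57951188  0.36507866]
```

arm_command(
  increments=[
    [[0, 0, 3], [0, 0, 0], 255],
    [[0, 0, 6], [0, 0, 0], 255],
    [[0, 0, 9], [0, 0, 0], 255],
    [[0, 0, 12], [0, 0, 0], 255],
    [[0, 0, 12], [0, 0, 0], 255],
  ],
)

```text
t: 27.15
eef_pos: [0.6184, 0.1661, 0.0849]
ee_rot: [1.0, 0.014, -0.001, 0.001]
wrist_force: [-3.3, 2.1, 6.9]
width: 0.048
```

```bash
python3 lid.py w25; python3 -c "
from h import *
print(env.sense()['ft_torque'])"
```

```text
t27.15 p [0.6184 0.1661 0.0849] yang -88.4 tilt 0.19 q [ 0.089  0.702  1.49  -0.002  0.953  1.632] F [-3.3  2.1  6.9] w0.0480
wrist lid [620.8 165.2] 83.8 z 0.1012 slope deg [-0.1  -0.08]
top lid [618.4 158.1] 83.8 z 0.0989 slope deg [0.02 0.22]
scene lid [619.7 166.5] 85.7 z 0.1003 slope deg [-0.15  0.59]
[0.15555007 0.58159118 1.91918214]
```

View pics/w25.png

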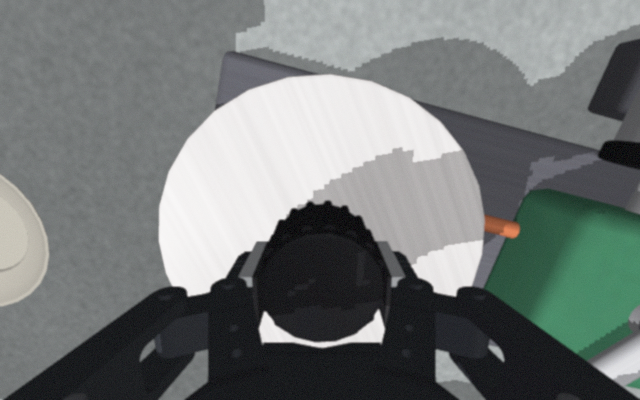

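arm_command(
  increments=[
    [[0, 0, 2], [0, 0, 0], 255],
    [[0, 0, 4], [0, 0, 0], 255],
    [[0, 0, 5], [0, 0, 0], 255],
    [[0, 0, 5], [0, 0, 0], 255],
  ],
)

```text
t: 27.63
eef_pos: [0.6185, 0.1663, 0.0848]
ee_rot: [1.0, -0.029, -0.001, 0.001]
wrist_force: [-3.7, 4.3, 6.2]
width: 0.0482
```

```bash
python3 lid.py w26; python3 -c "
from h import *
print(env.sense()['ft_torque'])"
```

```text
t27.63 p [0.6185 0.1663 0.0848] yang -93.4 tilt 0.18 q [ 0.089  0.702  1.49  -0.002  0.952  1.72 ] F [-3.7  4.3  6.2] w0.0482
wrist lid [620.3 165.5] 83.8 z 0.1012 slope deg [-0.09 -0.07]
top lid [618.2 158.3] 82.5 z 0.0988 slope deg [0.22 0.12]
scene lid [619.8 164.8] 85.8 z 0.1003 slope deg [-0.06  0.58]
[0.16781793 0.60845323 1.88336898]
```

View pics/w26.png

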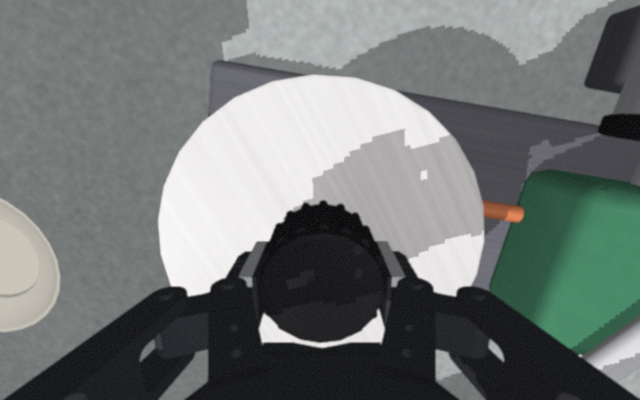

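The knob slips in the fingers at a steady 1.9 N·m, against about 0.5 N·m for normal turning. The lid height is 26 mm above the mouth and the turn is about 80°, so the lugs are on the stops. I release.

arm_command(
  increments=[
    [[0, 0, 0], [0, 0, 0], 150],
    [[0, 0, 0], [0, 0, 0], 60],
    [[0, 0, 0], [0, 0, 0], 0],
    [[0, 0, 0], [0, 0, 0], 0],
    [[0, 0, 0], [0, 0, 0], 0],
    [[0, 0, 0], [0, 0, 0], 0],
    [[0, 0, 0], [0, 0, -0.03], 0],
    [[0, 0, 0], [0, 0, -0.07], 0],
    [[0, 0, 0], [0, 0, -0.11], 0],
    [[0, 0, 0], [0, 0, -0.13], 0],
    [[0, 0, 0], [0, 0, -0.13], 0],
    [[0, 0, 0], [0, 0, -0.13], 0],
  ],
)

```text
t: 28.78
eef_pos: [0.6212, 0.1651, 0.2161]
ee_rot: [0.999, -0.035, 0.002, -0.0]
wrist_force: [0.4, 0.3, -1.1]
width: 0.0852
```

```bash
cat > chk.py <<'E'
from h import *
import sys
st()
for n in ('wrist','top','scene'):
    d=env.get_image(n);P=cloud(d); save('',d['frame'],sys.argv[1]+n)
    for nm,lo,hi in (('lid',.09,.115),('knob',.134,.15)):
        m=(P[...,2]>lo)&(P[...,2]<hi)&(np.hypot(P[...,0]-.62,P[...,1]-.1655)<.1)
        bb=blobs(m,20)
        if not bb: continue
        q=P[max(bb,key=lambda b:b.sum())]
        c,r=cv2.minEnclosingCircle((q[:,:2]*1000).astype(np.float32))
        k=np.linalg.lstsq(np.c_[q[:,:2],np.ones(len(q))],q[:,2],rcond=None)[0]
        print(n,nm,len(q),np.round(c,1),round(r,1),'z %.4f'%np.median(q[:,2]),'slope',np.degrees(k[:2]).round(2))
    for b in blobs((P[...,2]>.15)&(P[...,2]<.175)&(np.hypot(P[...,0]-.571,P[...,1]+.029)<.12),5):
        c,r=cv2.minEnclosingCircle((P[b][:,:2]*1000).astype(np.float32)); print(n,'crank',np.round(c,1),round(r,1))
E
python3 chk.py c1
```

```text
t28.78 p [0.6212 0.1651 0.2161] yang -94.0 tilt 0.22 q [0.086 0.544 1.382 0.    1.211 1.727] F [ 0.4  0.3 -1.1] w0.0852
wrist lid 21807 [620.2 165.1] 83.9 z 0.1016 slope [-0.01 -0.07]
wrist knob 3104 [620.3 165.3] 26.7 z 0.1425 slope [-1.3   0.03]
wrist crank [530.1  23.5] 11.9
top lid 1005 [615.2 156.4] 83.2 z 0.0992 slope [0.48 0.79]
top knob 113 [619.7 162.5] 25.4 z 0.1397 slope [0.25 3.99]
top crank [524.   24.2] 14.1
scene lid 1611 [619.5 165.5] 84.9 z 0.1008 slope [-0.19  0.49]
scene knob 197 [618.9 165.9] 27.7 z 0.1408 slope [-0.55  2.09]
scene crank [524.4  23.7] 14.4
```

View pics/c1wrist.png

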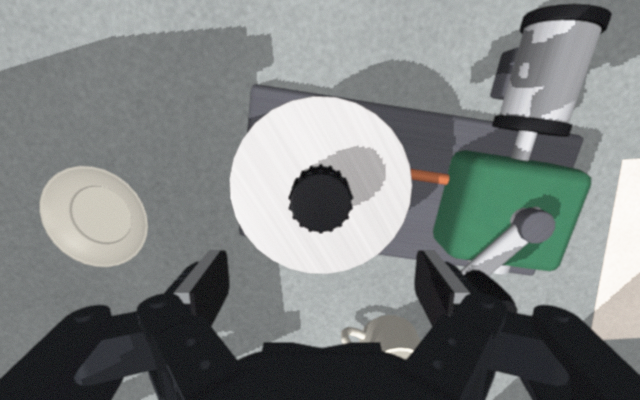

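The lid reads level and centred at (0.620,0.165). Its knob top is at about 0.141 m, so the knob centre is 25.7 mm above the mouth, which is home. Next I move above the crank.

Run:
```python
from h import *
calc((.51,.02,.23),-90)
```

```text
turn [ 0.03  0.22 -4.01] shift [-0.0985  0.1523 -0.0171] rows 4.4
```

arm_command(
  increments=[
    [[0, 0, -2], [-0.02, 0.03, -0.014], 0],
    [[0, 0, -4], [-0.043, 0.065, -0.014], 0],
    [[0, 0, -4], [-0.065, 0.1, -0.014], 0],
    [[0, 0, -4], [-0.085, 0.13, -0.014], 0],
    [[0, 0, -4], [-0.0985, 0.152, -0.014], 0],
    [[0, 0, -4], [-0.0985, 0.152, -0.014], 0],
    [[0, 0, -4], [-0.0985, 0.152, -0.014], 0],
    [[0, 0, -4], [-0.0985, 0.152, -0.014], 0],
  ],
)

```text
t: 29.6
eef_pos: [0.5115, 0.0207, 0.2275]
ee_rot: [1.0, -0.0, -0.001, -0.0]
wrist_force: [-0.5, 0.9, 0.3]
width: 0.0857
```

Run:
```python
from h import *
st()
d=env.get_image('wrist');P=cloud(d);save('',d['frame'],'w30')
n=np.hypot(P[...,0]-.57,P[...,1]+.0)<.13
for nm,m in (('knob',(P[...,2]>.152)&(P[...,2]<.17)&n),('arm',(P[...,2]>.094)&(P[...,2]<.125)&n),('green',(P[...,2]>.084)&(P[...,2]<.094)&n)):
    for b in blobs(m,60):
        q=P[b]; c,r=cv2.minEnclosingCircle((q[:,:2]*1000).astype(np.float32)); print(nm,b.sum(),np.round(c,1),round(r,1),'z',np.percentile(q[:,2],[10,50,90]).round(4), np.round(cv2.minAreaRect((q[:,:2]*1000).astype(np.float32))[0],1),np.round(cv2.minAreaRect((q[:,:2]*1000).astype(np.float32))[1:][1],1))
for v in range(100,300,20): print(v,P[v,300:420:20,2].round(3))
```

```text
t29.60 p [0.5115 0.0207 0.2275] yang -90.0 tilt 0.08 q [-1.780e-01  3.540e-01  1.691e+00  1.000e-03  1.097e+00  1.393e+00] F [-0.5  0.9  0.3] w0.0857
knob 1026 [524.4  24.8] 14.5 z [0.1569 0.162  0.1629] [525.1  24.4] 73.9
arm 4993 [603.1 109.8] 60.3 z [0.1003 0.1015 0.1025] [601.5 104.7] 71.9
arm 2488 [560.7  -4.2] 45.0 z [0.1079 0.11   0.1157] [555.7  -9.2] 45.2
green 918 [661.4 -48.8] 21.7 z [0.085  0.0884 0.0911] [666.1 -49.5] 79.3
green 283 [605.4 105.3] 56.5 z [0.0847 0.089  0.093 ] [602.6  94.3] 76.0
green 11622 [576.1 -29.2] 74.2 z [0.0885 0.091  0.0921] [576.3 -29.3] 77.4
100 [0.024 0.089 0.092 0.092 0.115 0.092]
120 [0.024 0.091 0.092 0.109 0.116 0.091]
140 [0.023 0.091 0.11  0.109 0.091 0.091]
160 [0.023 0.109 0.108 0.091 0.091 0.091]
180 [0.158 0.163 0.023 0.082 0.023 0.081]
200 [0.002 0.161 0.001 0.001 0.001 0.022]
220 [0.002 0.001 0.    0.    0.002 0.002]
240 [0.    0.001 0.001 0.002 0.001 0.001]
260 [ 0.008  0.001  0.001  0.001  0.002 -0.   ]
280 [ 0.049  0.002 -0.001  0.001  0.002  0.002]
```

View pics/w30.png

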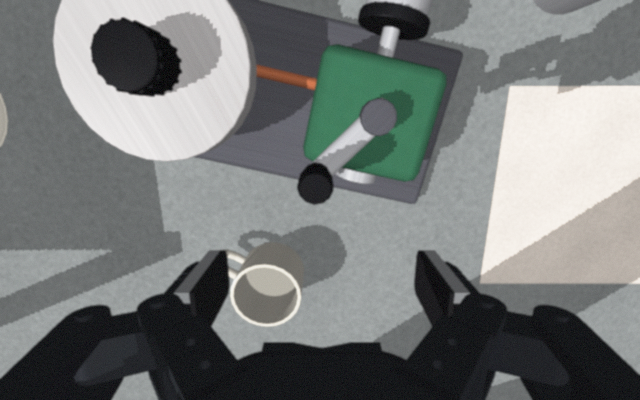

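arm_command(
  increments=[
    [[0, 0, 0], [0.013, -0.004, 0], 0],
    [[0, 0, 0], [0.013, -0.004, 0.03], 0],
    [[0, 0, 0], [0.013, -0.004, 0.06], 0],
    [[0, 0, 0], [0.013, -0.004, 0.09], 0],
    [[0, 0, 0], [0.013, -0.004, 0.115], 0],
    [[0, 0, 0], [0.013, -0.004, 0.124], 0],
    [[0, 0, 0], [0.013, -0.004, 0.125], 0],
    [[0, 0, 0], [0.013, -0.004, 0.125], 0],
  ],
)

```text
t: 30.32
eef_pos: [0.525, 0.0251, 0.1031]
ee_rot: [1.0, 0.001, -0.0, -0.0]
wrist_force: [-0.4, 0.0, 0.5]
width: 0.0854
```

Run:
```python
from h import *
st(); calc((.5244,.0245,.1015),-90)
d=env.get_image('wrist');save('',d['frame'],'w31')
```

```text
t30.32 p [0.525  0.0251 0.1031] yang -89.9 tilt 0.02 q [-0.165  0.555  1.779  0.     0.808  1.404] F [-0.4  0.   0.5] w0.0854
turn [-0.01  0.02  0.07] shift [-0.0006  0.0006  0.0016] rows 0.0
```

View pics/w31.png

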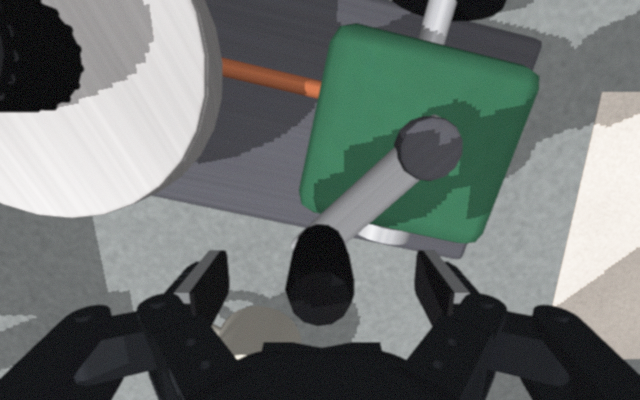

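The crank knob sits between the fingers at (320,275). I grip it.

arm_command(
  increments=[
    [[0, 0, 0], [-0.0005, 0.0005, 0.001], 0],
    [[0, 0, 0], [-0.0005, 0.0005, 0.001], 130],
    [[0, 0, 0], [-0.0005, 0.0005, 0.001], 255],
    [[0, 0, 0], [-0.0005, 0.0005, 0.001], 255],
    [[0, 0, 0], [-0.0005, 0.0005, 0.001], 255],
    [[0, 0, 0], [-0.0005, 0.0005, 0.001], 255],
    [[0, 0, 0], [-0.0005, 0.0005, 0.001], 255],
    [[0, 0, 0], [-0.0005, 0.0005, 0.001], 255],
  ],
  squeeze=50,
)

```text
t: 31.03
eef_pos: [0.5239, 0.0245, 0.103]
ee_rot: [1.0, -0.0, 0.0, -0.0]
wrist_force: [-1.0, 2.6, 5.9]
width: 0.0271
```

```bash
cat > cr.py <<'E'
from h import *
import sys
A=np.array([.5765,-.0295])
s=env.sense(); st()
r=s['eef_pos'][:2]-A; a=np.arctan2(r[1],r[0]); R0=np.hypot(*r)
print('radius %.4f'%R0,'crank~ %.3f mod 2pi'%((np.radians(167.6)-a)%(2*np.pi)))
M=R.from_quat(s['ee_rot']).as_matrix()
n=20; step=float(sys.argv[1]) if len(sys.argv)>1 else .1; Rr=.075
f=np.array([1,0,0])*0
rows=[]
for i in range(1,n+1):
    b=a-step*i
    p=A+Rr*np.array([np.cos(b),np.sin(b)])
    if len(sys.argv)>2: p=p+float(sys.argv[2])*0
    w=np.array([*(p-s['eef_pos'][:2]),0]); t=M.T@w
    rows.append(f"[[0,0,0],[{t[0]:.3f},{t[1]:.3f},0],255]")
print('['+','.join(rows)+']')
E
python3 cr.py
```

```text
t31.03 p [0.5239 0.0245 0.103 ] yang -90.0 tilt 0.06 q [-1.670e-01  5.540e-01  1.783e+00  1.000e-03  8.050e-01  1.403e+00] F [-1.   2.6  5.9] w0.0271
radius 0.0754 crank~ 0.583 mod 2pi
[[[0,0,0],[0.006,-0.005,0],255],[[0,0,0],[0.012,-0.009,0],255],[[0,0,0],[0.018,-0.013,0],255],[[0,0,0],[0.025,-0.016,0],255],[[0,0,0],[0.032,-0.018,0],255],[[0,0,0],[0.040,-0.020,0],255],[[0,0,0],[0.047,-0.021,0],255],[[0,0,0],[0.055,-0.021,0],255],[[0,0,0],[0.062,-0.020,0],255],[[0,0,0],[0.070,-0.019,0],255],[[0,0,0],[0.077,-0.017,0],255],[[0,0,0],[0.084,-0.014,0],255],[[0,0,0],[0.090,-0.011,0],255],[[0,0,0],[0.097,-0.007,0],255],[[0,0,0],[0.102,-0.002,0],255],[[0,0,0],[0.108,0.003,0],255],[[0,0,0],[0.113,0.009,0],255],[[0,0,0],[0.117,0.015,0],255],[[0,0,0],[0.120,0.022,0],255],[[0,0,0],[0.123,0.029,0],255]]
```

arm_command(
  increments=[
    [[0, 0, 0], [0, 0, -0.002], 255],
    [[0, 0, 0], [0.003, -0.0025, -0.002], 255],
    [[0, 0, 0], [0.006, -0.005, -0.002], 255],
    [[0, 0, 0], [0.012, -0.009, -0.002], 255],
    [[0, 0, 0], [0.018, -0.013, -0.002], 255],
    [[0, 0, 0], [0.025, -0.016, -0.002], 255],
    [[0, 0, 0], [0.032, -0.018, -0.002], 255],
    [[0, 0, 0], [0.04, -0.02, -0.002], 255],
  ],
)

```text
t: 31.7
eef_pos: [0.5565, 0.0439, 0.1029]
ee_rot: [1.0, 0.001, -0.008, 0.0]
wrist_force: [-11.1, -1.9, 2.5]
width: 0.0268
```

```bash
python3 cr.py
```

```text
t31.70 p [0.5565 0.0439 0.1029] yang -89.9 tilt 0.96 q [-0.12   0.593  1.684 -0.003  0.881  1.451] F [-11.1  -1.9   2.5] w0.0268
radius 0.0761 crank~ 1.088 mod 2pi
[[[0,0,0],[0.008,-0.001,0],255],[[0,0,0],[0.015,-0.001,0],255],[[0,0,0],[0.023,-0.002,0],255],[[0,0,0],[0.030,-0.001,0],255],[[0,0,0],[0.037,0.000,0],255],[[0,0,0],[0.045,0.003,0],255],[[0,0,0],[0.052,0.005,0],255],[[0,0,0],[0.058,0.009,0],255],[[0,0,0],[0.064,0.013,0],255],[[0,0,0],[0.070,0.018,0],255],[[0,0,0],[0.076,0.023,0],255],[[0,0,0],[0.080,0.029,0],255],[[0,0,0],[0.084,0.035,0],255],[[0,0,0],[0.088,0.042,0],255],[[0,0,0],[0.091,0.049,0],255],[[0,0,0],[0.093,0.056,0],255],[[0,0,0],[0.094,0.063,0],255],[[0,0,0],[0.095,0.071,0],255],[[0,0,0],[0.095,0.078,0],255],[[0,0,0],[0.094,0.086,0],255]]
```

arm_command(
  increments=[
    [[0, 0, 0], [0.008, -0.001, 0], 255],
    [[0, 0, 0], [0.015, -0.001, 0], 255],
    [[0, 0, 0], [0.023, -0.002, 0], 255],
    [[0, 0, 0], [0.03, -0.001, 0], 255],
    [[0, 0, 0], [0.037, 0.0, 0], 255],
    [[0, 0, 0], [0.045, 0.003, 0], 255],
    [[0, 0, 0], [0.052, 0.005, 0], 255],
    [[0, 0, 0], [0.058, 0.009, 0], 255],
    [[0, 0, 0], [0.064, 0.013, 0], 255],
    [[0, 0, 0], [0.07, 0.018, 0], 255],
    [[0, 0, 0], [0.076, 0.023, 0], 255],
    [[0, 0, 0], [0.08, 0.029, 0], 255],
    [[0, 0, 0], [0.084, 0.035, 0], 255],
    [[0, 0, 0], [0.088, 0.042, 0], 255],
    [[0, 0, 0], [0.091, 0.049, 0], 255],
    [[0, 0, 0], [0.093, 0.056, 0], 255],
    [[0, 0, 0], [0.094, 0.063, 0], 255],
    [[0, 0, 0], [0.095, 0.071, 0], 255],
    [[0, 0, 0], [0.095, 0.078, 0], 255],
    [[0, 0, 0], [0.094, 0.086, 0], 255],
  ],
)

```text
t: 33.37
eef_pos: [0.6513, -0.0375, 0.102]
ee_rot: [1.0, 0.0, -0.007, -0.004]
wrist_force: [-7.6, 8.9, -0.6]
width: 0.0268
```

```bash
python3 cr.py
```

```text
t33.37 p [ 0.6513 -0.0375  0.102 ] yang -90.0 tilt 0.97 q [-0.231  0.697  1.437  0.005  1.025  1.337] F [-7.6  8.9 -0.6] w0.0268
radius 0.0753 crank~ 3.032 mod 2pi
[[[0,0,0],[-0.001,0.007,0],255],[[0,0,0],[-0.003,0.015,0],255],[[0,0,0],[-0.006,0.022,0],255],[[0,0,0],[-0.009,0.028,0],255],[[0,0,0],[-0.013,0.035,0],255],[[0,0,0],[-0.018,0.041,0],255],[[0,0,0],[-0.023,0.046,0],255],[[0,0,0],[-0.029,0.051,0],255],[[0,0,0],[-0.035,0.055,0],255],[[0,0,0],[-0.041,0.059,0],255],[[0,0,0],[-0.048,0.062,0],255],[[0,0,0],[-0.055,0.064,0],255],[[0,0,0],[-0.063,0.066,0],255],[[0,0,0],[-0.070,0.067,0],255],[[0,0,0],[-0.078,0.067,0],255],[[0,0,0],[-0.085,0.066,0],255],[[0,0,0],[-0.092,0.065,0],255],[[0,0,0],[-0.100,0.063,0],255],[[0,0,0],[-0.106,0.060,0],255],[[0,0,0],[-0.113,0.056,0],255]]
```

arm_command(
  increments=[
    [[0, 0, 0], [-0.001, 0.007, 0], 255],
    [[0, 0, 0], [-0.003, 0.015, 0], 255],
    [[0, 0, 0], [-0.006, 0.022, 0], 255],
    [[0, 0, 0], [-0.009, 0.028, 0], 255],
    [[0, 0, 0], [-0.013, 0.035, 0], 255],
    [[0, 0, 0], [-0.018, 0.041, 0], 255],
    [[0, 0, 0], [-0.023, 0.046, 0], 255],
    [[0, 0, 0], [-0.029, 0.051, 0], 255],
    [[0, 0, 0], [-0.035, 0.055, 0], 255],
    [[0, 0, 0], [-0.041, 0.059, 0], 255],
    [[0, 0, 0], [-0.048, 0.062, 0], 255],
    [[0, 0, 0], [-0.055, 0.064, 0], 255],
    [[0, 0, 0], [-0.063, 0.066, 0], 255],
    [[0, 0, 0], [-0.07, 0.067, 0], 255],
    [[0, 0, 0], [-0.078, 0.067, 0], 255],
    [[0, 0, 0], [-0.085, 0.066, 0], 255],
    [[0, 0, 0], [-0.092, 0.065, 0], 255],
    [[0, 0, 0], [-0.1, 0.063, 0], 255],
    [[0, 0, 0], [-0.106, 0.06, 0], 255],
    [[0, 0, 0], [-0.113, 0.056, 0], 255],
  ],
)

```text
t: 35.03
eef_pos: [0.5455, -0.0964, 0.103]
ee_rot: [1.0, -0.0, 0.001, -0.001]
wrist_force: [5.2, 2.8, -9.7]
width: 0.0267
```

```bash
python3 cr.py
python3 - <<'E'
from h import *
for n in ('top','scene'):
    d=env.get_image(n); P=cloud(d)
    b=(P[...,2]>.15)&(P[...,2]<.175)&(np.hypot(P[...,0]-.571,P[...,1]+.029)<.12)
    save('',d['frame'],'cr1'+n)
E
```

```text
t35.03 p [ 0.5455 -0.0964  0.103 ] yang -90.0 tilt 0.14 q [-0.378  0.583  1.709  0.003  0.849  1.191] F [ 5.2  2.8 -9.7] w0.0267
radius 0.0737 crank~ 4.930 mod 2pi
[[[0,0,0],[-0.007,-0.002,0],255],[[0,0,0],[-0.013,-0.006,0],255],[[0,0,0],[-0.019,-0.011,0],255],[[0,0,0],[-0.025,-0.016,0],255],[[0,0,0],[-0.029,-0.022,0],255],[[0,0,0],[-0.033,-0.029,0],255],[[0,0,0],[-0.037,-0.035,0],255],[[0,0,0],[-0.040,-0.042,0],255],[[0,0,0],[-0.042,-0.049,0],255],[[0,0,0],[-0.043,-0.057,0],255],[[0,0,0],[-0.044,-0.064,0],255],[[0,0,0],[-0.044,-0.072,0],255],[[0,0,0],[-0.043,-0.079,0],255],[[0,0,0],[-0.041,-0.086,0],255],[[0,0,0],[-0.039,-0.094,0],255],[[0,0,0],[-0.036,-0.100,0],255],[[0,0,0],[-0.032,-0.107,0],255],[[0,0,0],[-0.028,-0.113,0],255],[[0,0,0],[-0.023,-0.119,0],255],[[0,0,0],[-0.018,-0.124,0],255]]
```

View pics/cr1scene.png

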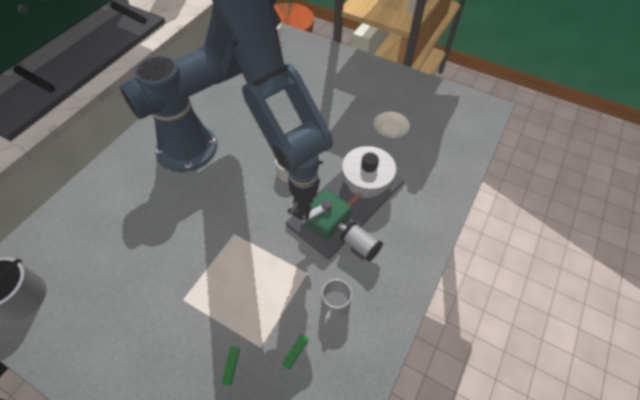

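The crank follows the gripper, with the forces moderate. Continuing at the same pace.

arm_command(
  increments=[
    [[0, 0, 0], [-0.007, -0.002, 0.0005], 255],
    [[0, 0, 0], [-0.013, -0.006, 0.001], 255],
    [[0, 0, 0], [-0.019, -0.011, 0.001], 255],
    [[0, 0, 0], [-0.025, -0.016, 0.001], 255],
    [[0, 0, 0], [-0.029, -0.022, 0.001], 255],
    [[0, 0, 0], [-0.033, -0.029, 0.001], 255],
    [[0, 0, 0], [-0.037, -0.035, 0.001], 255],
    [[0, 0, 0], [-0.04, -0.042, 0.001], 255],
    [[0, 0, 0], [-0.042, -0.049, 0.001], 255],
    [[0, 0, 0], [-0.043, -0.057, 0.001], 255],
    [[0, 0, 0], [-0.044, -0.064, 0.001], 255],
    [[0, 0, 0], [-0.044, -0.072, 0.001], 255],
    [[0, 0, 0], [-0.043, -0.079, 0.001], 255],
    [[0, 0, 0], [-0.041, -0.086, 0.001], 255],
    [[0, 0, 0], [-0.039, -0.094, 0.001], 255],
    [[0, 0, 0], [-0.036, -0.1, 0.001], 255],
    [[0, 0, 0], [-0.032, -0.107, 0.001], 255],
    [[0, 0, 0], [-0.028, -0.113, 0.001], 255],
    [[0, 0, 0], [-0.023, -0.119, 0.001], 255],
    [[0, 0, 0], [-0.018, -0.124, 0.001], 255],
  ],
)

```text
t: 36.8
eef_pos: [0.5237, 0.0245, 0.103]
ee_rot: [1.0, 0.001, -0.004, 0.002]
wrist_force: [-6.6, -5.8, 3.1]
width: 0.0267
```

```bash
python3 cr.py
```

```text
t36.80 p [0.5237 0.0245 0.103 ] yang -89.9 tilt 0.48 q [-0.164  0.556  1.777 -0.006  0.816  1.409] F [-6.6 -5.8  3.1] w0.0267
radius 0.0755 crank~ 0.581 mod 2pi
[[[0,0,0],[0.006,-0.005,0],255],[[0,0,0],[0.012,-0.009,0],255],[[0,0,0],[0.019,-0.013,0],255],[[0,0,0],[0.025,-0.016,0],255],[[0,0,0],[0.033,-0.018,0],255],[[0,0,0],[0.040,-0.020,0],255],[[0,0,0],[0.047,-0.021,0],255],[[0,0,0],[0.055,-0.021,0],255],[[0,0,0],[0.062,-0.020,0],255],[[0,0,0],[0.070,-0.019,0],255],[[0,0,0],[0.077,-0.017,0],255],[[0,0,0],[0.084,-0.014,0],255],[[0,0,0],[0.090,-0.011,0],255],[[0,0,0],[0.097,-0.007,0],255],[[0,0,0],[0.103,-0.002,0],255],[[0,0,0],[0.108,0.003,0],255],[[0,0,0],[0.113,0.009,0],255],[[0,0,0],[0.117,0.015,0],255],[[0,0,0],[0.120,0.022,0],255],[[0,0,0],[0.123,0.029,0],255]]
```

arm_command(
  increments=[
    [[0, 0, 0], [0.006, -0.005, 0], 255],
    [[0, 0, 0], [0.012, -0.009, 0], 255],
    [[0, 0, 0], [0.019, -0.013, 0], 255],
    [[0, 0, 0], [0.025, -0.016, 0], 255],
    [[0, 0, 0], [0.033, -0.018, 0], 255],
    [[0, 0, 0], [0.04, -0.02, 0], 255],
    [[0, 0, 0], [0.047, -0.021, 0], 255],
    [[0, 0, 0], [0.055, -0.021, 0], 255],
    [[0, 0, 0], [0.062, -0.02, 0], 255],
    [[0, 0, 0], [0.07, -0.019, 0], 255],
    [[0, 0, 0], [0.077, -0.017, 0], 255],
    [[0, 0, 0], [0.084, -0.014, 0], 255],
    [[0, 0, 0], [0.09, -0.011, 0], 255],
    [[0, 0, 0], [0.097, -0.007, 0], 255],
    [[0, 0, 0], [0.103, -0.002, 0], 255],
    [[0, 0, 0], [0.108, 0.003, 0], 255],
    [[0, 0, 0], [0.113, 0.009, 0], 255],
    [[0, 0, 0], [0.117, 0.015, 0], 255],
    [[0, 0, 0], [0.12, 0.022, 0], 255],
    [[0, 0, 0], [0.123, 0.029, 0], 255],
  ],
)

```text
t: 38.47
eef_pos: [0.6459, 0.0011, 0.1022]
ee_rot: [1.0, -0.0, -0.005, -0.003]
wrist_force: [-5.1, 9.9, 0.9]
width: 0.0269
```

```bash
python3 cr.py
```

```text
t38.47 p [0.6459 0.0011 0.1022] yang -90.0 tilt 0.65 q [-0.174  0.687  1.46   0.006  1.005  1.394] F [-5.1  9.9  0.9] w0.0269
radius 0.0759 crank~ 2.510 mod 2pi
[[[0,0,0],[0.002,0.007,0],255],[[0,0,0],[0.004,0.015,0],255],[[0,0,0],[0.005,0.022,0],255],[[0,0,0],[0.006,0.029,0],255],[[0,0,0],[0.005,0.037,0],255],[[0,0,0],[0.004,0.044,0],255],[[0,0,0],[0.003,0.052,0],255],[[0,0,0],[0.000,0.059,0],255],[[0,0,0],[-0.003,0.066,0],255],[[0,0,0],[-0.007,0.072,0],255],[[0,0,0],[-0.011,0.078,0],255],[[0,0,0],[-0.016,0.084,0],255],[[0,0,0],[-0.022,0.089,0],255],[[0,0,0],[-0.028,0.093,0],255],[[0,0,0],[-0.034,0.097,0],255],[[0,0,0],[-0.041,0.100,0],255],[[0,0,0],[-0.048,0.103,0],255],[[0,0,0],[-0.056,0.104,0],255],[[0,0,0],[-0.063,0.105,0],255],[[0,0,0],[-0.070,0.106,0],255]]
```

arm_command(
  increments=[
    [[0, 0, 0], [0.002, 0.007, 0], 255],
    [[0, 0, 0], [0.004, 0.015, 0], 255],
    [[0, 0, 0], [0.005, 0.022, 0], 255],
    [[0, 0, 0], [0.006, 0.029, 0], 255],
    [[0, 0, 0], [0.005, 0.037, 0], 255],
    [[0, 0, 0], [0.004, 0.044, 0], 255],
    [[0, 0, 0], [0.003, 0.052, 0], 255],
    [[0, 0, 0], [0.0, 0.059, 0], 255],
    [[0, 0, 0], [-0.003, 0.066, 0], 255],
    [[0, 0, 0], [-0.007, 0.072, 0], 255],
    [[0, 0, 0], [-0.011, 0.078, 0], 255],
    [[0, 0, 0], [-0.016, 0.084, 0], 255],
    [[0, 0, 0], [-0.022, 0.089, 0], 255],
    [[0, 0, 0], [-0.028, 0.093, 0], 255],
    [[0, 0, 0], [-0.034, 0.097, 0], 255],
    [[0, 0, 0], [-0.041, 0.1, 0], 255],
    [[0, 0, 0], [-0.048, 0.103, 0], 255],
    [[0, 0, 0], [-0.056, 0.104, 0], 255],
    [[0, 0, 0], [-0.063, 0.105, 0], 255],
    [[0, 0, 0], [-0.07, 0.106, 0], 255],
  ],
)

```text
t: 40.13
eef_pos: [0.5783, -0.1036, 0.1025]
ee_rot: [1.0, -0.001, -0.002, -0.005]
wrist_force: [2.3, 15.9, -0.5]
width: 0.027
```

```bash
python3 cr.py
```

```text
t40.13 p [ 0.5783 -0.1036  0.1025] yang -90.1 tilt 0.56 q [-0.371  0.62   1.619  0.01   0.908  1.196] F [ 2.3 15.9 -0.5] w0.0270
radius 0.0741 crank~ 4.472 mod 2pi
[[[0,0,0],[-0.007,0.001,0],255],[[0,0,0],[-0.015,-0.000,0],255],[[0,0,0],[-0.022,-0.002,0],255],[[0,0,0],[-0.029,-0.004,0],255],[[0,0,0],[-0.036,-0.007,0],255],[[0,0,0],[-0.043,-0.011,0],255],[[0,0,0],[-0.049,-0.015,0],255],[[0,0,0],[-0.054,-0.020,0],255],[[0,0,0],[-0.059,-0.026,0],255],[[0,0,0],[-0.064,-0.032,0],255],[[0,0,0],[-0.068,-0.038,0],255],[[0,0,0],[-0.071,-0.045,0],255],[[0,0,0],[-0.074,-0.052,0],255],[[0,0,0],[-0.075,-0.059,0],255],[[0,0,0],[-0.077,-0.067,0],255],[[0,0,0],[-0.077,-0.074,0],255],[[0,0,0],[-0.077,-0.082,0],255],[[0,0,0],[-0.075,-0.089,0],255],[[0,0,0],[-0.073,-0.096,0],255],[[0,0,0],[-0.071,-0.104,0],255]]
```

```bash
sed -i 's/-.0295/-.0285/' cr.py; python3 cr.py
```

```text
t40.13 p [ 0.5783 -0.1036  0.1025] yang -90.1 tilt 0.56 q [-0.371  0.62   1.619  0.01   0.908  1.196] F [ 2.3 15.9 -0.5] w0.0270
radius 0.0751 crank~ 4.473 mod 2pi
[[[0,0,0],[-0.007,-0.000,0],255],[[0,0,0],[-0.015,-0.001,0],255],[[0,0,0],[-0.022,-0.003,0],255],[[0,0,0],[-0.029,-0.005,0],255],[[0,0,0],[-0.036,-0.008,0],255],[[0,0,0],[-0.043,-0.012,0],255],[[0,0,0],[-0.049,-0.016,0],255],[[0,0,0],[-0.054,-0.021,0],255],[[0,0,0],[-0.059,-0.027,0],255],[[0,0,0],[-0.064,-0.033,0],255],[[0,0,0],[-0.068,-0.039,0],255],[[0,0,0],[-0.071,-0.046,0],255],[[0,0,0],[-0.074,-0.053,0],255],[[0,0,0],[-0.075,-0.060,0],255],[[0,0,0],[-0.077,-0.068,0],255],[[0,0,0],[-0.077,-0.075,0],255],[[0,0,0],[-0.077,-0.083,0],255],[[0,0,0],[-0.075,-0.090,0],255],[[0,0,0],[-0.073,-0.097,0],255],[[0,0,0],[-0.071,-0.105,0],255]]
```

arm_command(
  increments=[
    [[0, 0, 0], [-0.007, -0.001, 0], 255],
    [[0, 0, 0], [-0.015, -0.002, 0], 255],
    [[0, 0, 0], [-0.022, -0.004, 0], 255],
    [[0, 0, 0], [-0.029, -0.006, 0], 255],
    [[0, 0, 0], [-0.036, -0.009, 0], 255],
    [[0, 0, 0], [-0.043, -0.013, 0], 255],
    [[0, 0, 0], [-0.049, -0.017, 0], 255],
    [[0, 0, 0], [-0.054, -0.022, 0], 255],
    [[0, 0, 0], [-0.059, -0.028, 0], 255],
    [[0, 0, 0], [-0.064, -0.034, 0], 255],
    [[0, 0, 0], [-0.068, -0.04, 0], 255],
    [[0, 0, 0], [-0.071, -0.047, 0], 255],
    [[0, 0, 0], [-0.074, -0.054, 0], 255],
    [[0, 0, 0], [-0.075, -0.061, 0], 255],
    [[0, 0, 0], [-0.077, -0.069, 0], 255],
    [[0, 0, 0], [-0.077, -0.076, 0], 255],
    [[0, 0, 0], [-0.077, -0.084, 0], 255],
    [[0, 0, 0], [-0.075, -0.091, 0], 255],
    [[0, 0, 0], [-0.073, -0.098, 0], 255],
    [[0, 0, 0], [-0.071, -0.106, 0], 255],
  ],
)

```text
t: 41.8
eef_pos: [0.506, -0.0042, 0.1032]
ee_rot: [1.0, 0.001, -0.003, 0.001]
wrist_force: [-4.5, -7.2, 1.0]
width: 0.0269
```

```bash
python3 cr.py
```

```text
t41.80 p [ 0.506  -0.0042  0.1032] yang -89.9 tilt 0.41 q [-0.227  0.537  1.823 -0.006  0.787  1.346] F [-4.5 -7.2  1. ] w0.0269
radius 0.0746 crank~ 0.115 mod 2pi
[[[0,0,0],[0.002,-0.007,0],255],[[0,0,0],[0.006,-0.014,0],255],[[0,0,0],[0.010,-0.020,0],255],[[0,0,0],[0.015,-0.026,0],255],[[0,0,0],[0.020,-0.031,0],255],[[0,0,0],[0.026,-0.036,0],255],[[0,0,0],[0.032,-0.040,0],255],[[0,0,0],[0.039,-0.044,0],255],[[0,0,0],[0.046,-0.046,0],255],[[0,0,0],[0.053,-0.048,0],255],[[0,0,0],[0.060,-0.050,0],255],[[0,0,0],[0.068,-0.051,0],255],[[0,0,0],[0.075,-0.050,0],255],[[0,0,0],[0.083,-0.050,0],255],[[0,0,0],[0.090,-0.048,0],255],[[0,0,0],[0.097,-0.046,0],255],[[0,0,0],[0.104,-0.043,0],255],[[0,0,0],[0.110,-0.039,0],255],[[0,0,0],[0.117,-0.035,0],255],[[0,0,0],[0.122,-0.030,0],255]]
```

arm_command(
  increments=[
    [[0, 0, 0], [0.002, -0.007, 0], 255],
    [[0, 0, 0], [0.006, -0.014, 0], 255],
    [[0, 0, 0], [0.01, -0.02, 0], 255],
    [[0, 0, 0], [0.015, -0.026, 0], 255],
    [[0, 0, 0], [0.02, -0.031, 0], 255],
    [[0, 0, 0], [0.026, -0.036, 0], 255],
    [[0, 0, 0], [0.032, -0.04, 0], 255],
    [[0, 0, 0], [0.039, -0.044, 0], 255],
    [[0, 0, 0], [0.046, -0.046, 0], 255],
    [[0, 0, 0], [0.053, -0.048, 0], 255],
    [[0, 0, 0], [0.06, -0.05, 0], 255],
    [[0, 0, 0], [0.068, -0.051, 0], 255],
    [[0, 0, 0], [0.075, -0.05, 0], 255],
    [[0, 0, 0], [0.083, -0.05, 0], 255],
    [[0, 0, 0], [0.09, -0.048, 0], 255],
    [[0, 0, 0], [0.097, -0.046, 0], 255],
    [[0, 0, 0], [0.104, -0.043, 0], 255],
    [[0, 0, 0], [0.11, -0.039, 0], 255],
    [[0, 0, 0], [0.117, -0.035, 0], 255],
    [[0, 0, 0], [0.122, -0.03, 0], 255],
  ],
)

```text
t: 43.47
eef_pos: [0.6241, 0.0299, 0.1023]
ee_rot: [1.0, 0.0, -0.008, -0.002]
wrist_force: [-9.1, 7.9, 3.3]
width: 0.0268
```

```bash
python3 cr.py
```

```text
t43.47 p [0.6241 0.0299 0.1023] yang -90.0 tilt 0.92 q [-0.132  0.665  1.512  0.003  0.98   1.437] F [-9.1  7.9  3.3] w0.0268
radius 0.0753 crank~ 2.038 mod 2pi
[[[0,0,0],[0.005,0.005,0],255],[[0,0,0],[0.010,0.011,0],255],[[0,0,0],[0.015,0.017,0],255],[[0,0,0],[0.019,0.023,0],255],[[0,0,0],[0.022,0.030,0],255],[[0,0,0],[0.024,0.037,0],255],[[0,0,0],[0.026,0.044,0],255],[[0,0,0],[0.027,0.052,0],255],[[0,0,0],[0.027,0.059,0],255],[[0,0,0],[0.027,0.067,0],255],[[0,0,0],[0.026,0.074,0],255],[[0,0,0],[0.024,0.081,0],255],[[0,0,0],[0.021,0.088,0],255],[[0,0,0],[0.018,0.095,0],255],[[0,0,0],[0.014,0.102,0],255],[[0,0,0],[0.009,0.107,0],255],[[0,0,0],[0.004,0.113,0],255],[[0,0,0],[-0.002,0.118,0],255],[[0,0,0],[-0.008,0.122,0],255],[[0,0,0],[-0.014,0.126,0],255]]
```

arm_command(
  increments=[
    [[0, 0, 0], [0.005, 0.005, 0], 255],
    [[0, 0, 0], [0.01, 0.011, 0], 255],
    [[0, 0, 0], [0.015, 0.017, 0], 255],
    [[0, 0, 0], [0.019, 0.023, 0], 255],
    [[0, 0, 0], [0.022, 0.03, 0], 255],
    [[0, 0, 0], [0.024, 0.037, 0], 255],
    [[0, 0, 0], [0.026, 0.044, 0], 255],
    [[0, 0, 0], [0.027, 0.052, 0], 255],
    [[0, 0, 0], [0.027, 0.059, 0], 255],
    [[0, 0, 0], [0.027, 0.067, 0], 255],
    [[0, 0, 0], [0.026, 0.074, 0], 255],
    [[0, 0, 0], [0.024, 0.081, 0], 255],
    [[0, 0, 0], [0.021, 0.088, 0], 255],
    [[0, 0, 0], [0.018, 0.095, 0], 255],
    [[0, 0, 0], [0.014, 0.102, 0], 255],
    [[0, 0, 0], [0.009, 0.107, 0], 255],
    [[0, 0, 0], [0.004, 0.113, 0], 255],
    [[0, 0, 0], [-0.002, 0.118, 0], 255],
    [[0, 0, 0], [-0.008, 0.122, 0], 255],
    [[0, 0, 0], [-0.014, 0.126, 0], 255],
  ],
)

```text
t: 45.13
eef_pos: [0.6133, -0.0941, 0.1022]
ee_rot: [1.0, -0.0, -0.004, -0.004]
wrist_force: [-1.8, 12.5, -0.4]
width: 0.0269
```

```bash
python3 cr.py
```

```text
t45.13 p [ 0.6133 -0.0941  0.1022] yang -90.0 tilt 0.65 q [-0.335  0.658  1.529  0.007  0.964  1.233] F [-1.8 12.5 -0.4] w0.0269
radius 0.0752 crank~ 3.984 mod 2pi
[[[0,0,0],[-0.007,0.003,0],255],[[0,0,0],[-0.014,0.006,0],255],[[0,0,0],[-0.021,0.008,0],255],[[0,0,0],[-0.028,0.009,0],255],[[0,0,0],[-0.036,0.009,0],255],[[0,0,0],[-0.043,0.009,0],255],[[0,0,0],[-0.051,0.008,0],255],[[0,0,0],[-0.058,0.006,0],255],[[0,0,0],[-0.065,0.004,0],255],[[0,0,0],[-0.072,0.001,0],255],[[0,0,0],[-0.078,-0.003,0],255],[[0,0,0],[-0.084,-0.008,0],255],[[0,0,0],[-0.090,-0.013,0],255],[[0,0,0],[-0.095,-0.018,0],255],[[0,0,0],[-0.099,-0.024,0],255],[[0,0,0],[-0.103,-0.031,0],255],[[0,0,0],[-0.106,-0.038,0],255],[[0,0,0],[-0.109,-0.045,0],255],[[0,0,0],[-0.111,-0.052,0],255],[[0,0,0],[-0.112,-0.059,0],255]]
```

arm_command(
  increments=[
    [[0, 0, 0], [-0.007, 0.003, 0], 255],
    [[0, 0, 0], [-0.014, 0.006, 0], 255],
    [[0, 0, 0], [-0.021, 0.008, 0], 255],
    [[0, 0, 0], [-0.028, 0.008, 0], 255],
    [[0, 0, 0], [-0.036, 0.008, 0], 255],
    [[0, 0, 0], [-0.043, 0.008, 0], 255],
    [[0, 0, 0], [-0.051, 0.007, 0], 255],
    [[0, 0, 0], [-0.058, 0.005, 0], 255],
    [[0, 0, 0], [-0.065, 0.003, 0], 255],
    [[0, 0, 0], [-0.072, 0.0, 0], 255],
    [[0, 0, 0], [-0.078, -0.004, 0], 255],
    [[0, 0, 0], [-0.084, -0.009, 0], 255],
    [[0, 0, 0], [-0.09, -0.014, 0], 255],
    [[0, 0, 0], [-0.095, -0.019, 0], 255],
    [[0, 0, 0], [-0.099, -0.025, 0], 255],
    [[0, 0, 0], [-0.103, -0.032, 0], 255],
    [[0, 0, 0], [-0.106, -0.039, 0], 255],
    [[0, 0, 0], [-0.109, -0.046, 0], 255],
    [[0, 0, 0], [-0.111, -0.053, 0], 255],
    [[0, 0, 0], [-0.112, -0.06, 0], 255],
  ],
)

```text
t: 46.8
eef_pos: [0.5029, -0.0396, 0.1032]
ee_rot: [1.0, 0.001, -0.002, 0.001]
wrist_force: [0.4, -6.1, -4.8]
width: 0.0268
```

```bash
python3 cr.py
```

```text
t46.80 p [ 0.5029 -0.0396  0.1032] yang -89.9 tilt 0.23 q [-0.299  0.535  1.829 -0.004  0.78   1.274] F [ 0.4 -6.1 -4.8] w0.0268
radius 0.0744 crank~ 5.916 mod 2pi
[[[0,0,0],[-0.001,-0.007,0],255],[[0,0,0],[-0.001,-0.015,0],255],[[0,0,0],[-0.001,-0.022,0],255],[[0,0,0],[0.001,-0.030,0],255],[[0,0,0],[0.003,-0.037,0],255],[[0,0,0],[0.006,-0.044,0],255],[[0,0,0],[0.010,-0.050,0],255],[[0,0,0],[0.014,-0.056,0],255],[[0,0,0],[0.019,-0.062,0],255],[[0,0,0],[0.024,-0.067,0],255],[[0,0,0],[0.030,-0.072,0],255],[[0,0,0],[0.036,-0.076,0],255],[[0,0,0],[0.043,-0.080,0],255],[[0,0,0],[0.050,-0.082,0],255],[[0,0,0],[0.057,-0.084,0],255],[[0,0,0],[0.065,-0.086,0],255],[[0,0,0],[0.072,-0.086,0],255],[[0,0,0],[0.080,-0.086,0],255],[[0,0,0],[0.087,-0.085,0],255],[[0,0,0],[0.094,-0.083,0],255]]
```

Crank is at about 18.48 rad. I go on to a full three turns (about 19.5), slow down and stop.

arm_command(
  increments=[
    [[0, 0, 0], [0, -0.007, 0], 255],
    [[0, 0, 0], [0, -0.015, 0], 255],
    [[0, 0, 0], [0, -0.022, 0], 255],
    [[0, 0, 0], [0.001, -0.03, 0], 255],
    [[0, 0, 0], [0.003, -0.037, 0], 255],
    [[0, 0, 0], [0.006, -0.044, 0], 255],
    [[0, 0, 0], [0.01, -0.05, 0], 255],
    [[0, 0, 0], [0.014, -0.056, 0], 255],
    [[0, 0, 0], [0.019, -0.062, 0], 255],
    [[0, 0, 0], [0.022, -0.065, 0], 255],
    [[0, 0, 0], [0.024, -0.067, 0], 255],
    [[0, 0, 0], [0.024, -0.067, 0], 255],
    [[0, 0, 0], [0.024, -0.067, 0], 255],
  ],
)

```text
t: 47.88
eef_pos: [0.526, 0.0268, 0.1031]
ee_rot: [1.0, 0.001, -0.003, 0.001]
wrist_force: [-1.4, -6.5, -1.9]
width: 0.0266
```

```bash
python3 cr.py|head -2
```

```text
t47.88 p [0.526  0.0268 0.1031] yang -89.9 tilt 0.36 q [-0.159  0.558  1.772 -0.005  0.817  1.413] F [-1.4 -6.5 -1.9] w0.0266
radius 0.0749 crank~ 0.614 mod 2pi
```

arm_command(
  increments=[
    [[0, 0, 0], [0, 0, 0], 200],
    [[0, 0, 0], [0, 0, 0], 120],
    [[0, 0, 0], [0, 0, 0], 0],
    [[0, 0, 0], [0, 0, 0], 0],
    [[0, 0, 0], [0, 0, 0], 0],
    [[0, 0, 0], [0, 0, 0], 0],
    [[0, 0, 0], [0, 0, 0], 0],
    [[0, 0, 0], [0, 0, -0.02], 0],
    [[0, 0, 0], [0, 0, -0.05], 0],
    [[0, 0, 0], [0, 0, -0.08], 0],
    [[0, 0, 0], [0, 0, -0.11], 0],
    [[0, 0, 0], [-0.03, 0, -0.14], 0],
    [[0, 0, 0], [-0.05, 0, -0.15], 0],
    [[0, 0, 0], [-0.05, 0, -0.15], 0],
    [[0, 0, 0], [-0.05, 0, -0.15], 0],
  ],
)

```text
t: 49.13
eef_pos: [0.4785, 0.0282, 0.2542]
ee_rot: [1.0, 0.0, 0.001, 0.0]
wrist_force: [0.7, -0.2, 0.1]
width: 0.0853
```

```bash
python3 chk.py e
```

```text
t49.13 p [0.4785 0.0282 0.2542] yang -90.0 tilt 0.12 q [-0.175  0.273  1.733  0.     1.134  1.396] F [ 0.7 -0.2  0.1] w0.0853
wrist lid 15269 [619.8 164.9] 84.0 z 0.1015 slope [0.3  0.09]
wrist knob 3034 [620.  164.7] 26.8 z 0.1423 slope [2.3  2.06]
wrist crank [525.3  25.6] 14.4
top lid 868 [620.8 165.4] 83.9 z 0.0992 slope [-0.13 -0.03]
top knob 111 [621.1 168.2] 24.3 z 0.1400 slope [-1.43 -2.09]
scene lid 1623 [619.8 165.5] 85.8 z 0.1008 slope [-0.25  0.6 ]
scene knob 192 [619.  165.5] 28.1 z 0.1415 slope [-1.69  1.57]
scene crank [525.5  23.8] 14.4
```

View pics/escene.png

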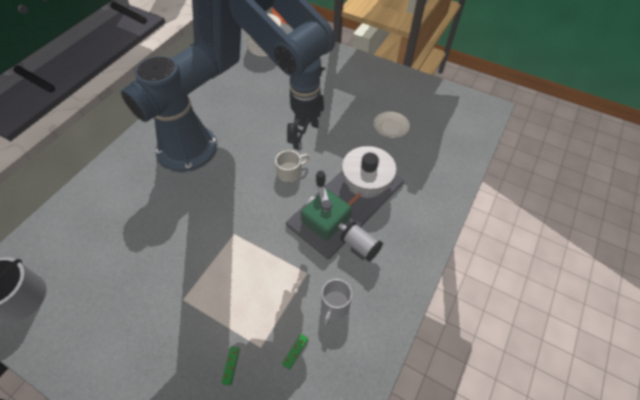

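View pics/ewrist.png

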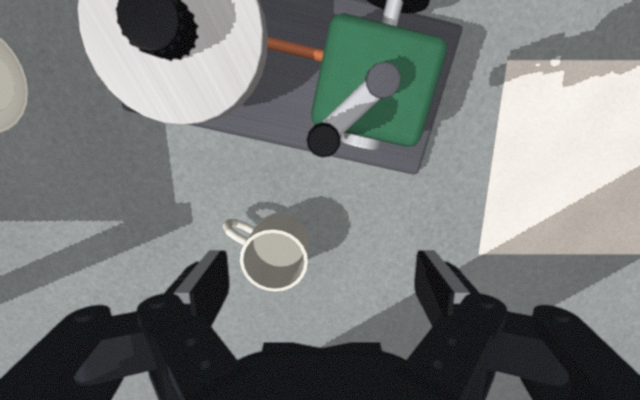

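The lid is unchanged and level at (369,168) in the scene view. The crank is at rest at (321,180) after three turns. The cup, jug and saucer are where they were, and the arm is clear of everything. I hand in.

```bash
python3 -c "
from h import *
env.hand_in(); st()"
```

```text
the job is handed in; nothing more can be done
the job is handed in; nothing more can be done
```

The job is done and handed in at about 49 s. `env.hand_in()` gives no verdict, so the results below are from my own checks.

- **Biscotti:** I put both into the canister, and they lay flat inside when last seen, before the lid went on. No others were visible in any view, and I left the two green lookalikes alone.
- **Lid:** It dropped straight into the thread gaps, so no anticlockwise turn was needed. I turned it about 80° clockwise until the knob slipped in the fingers at a steady 1.9 N·m, taken as lugs on the stops. At the last check it was centred within about 1–2 mm and near level. The knob centre was about 25.7 mm above the mouth (26 is fully home). The seal reading itself is not available to me.
- **Crank:** I turned it three full turns at about 1.2 rad/s, ending near 19.5 rad by counting the arm's path. It was at rest after I let go.
- **Left alone:** The cup, jug and saucer looked unmoved, and the robot touched nothing at the end.

**What failed or disagreed:**
- The first biscotto grasp closed above the biscuit, because the real fingertips sit about 18–27 mm above the reported TCP. I corrected for this from then on.
- The crank axis was about 1 mm off my first estimate, which gave up to 16 N sideways until I corrected it.
- The camera heights for the lid differ by about 2 mm.

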